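# Load power resistors into the burn-in box

### The job

Open the burn-in box: turn its wing latch to release it, raise the lid the little way it will go, push back the safety catch hidden under its front edge, then swing the lid right up so that it stands open. Lay every resistor on the bench into the box, each level in its own pair of brass saddles with one end cap in each saddle. Then lower the lid until it is fully shut and turn the wing back to locked, leaving everything else on the bench where it is.

Things in the scene. Friction and masses are not known exactly. Their poses are not given: they have to be found in the camera images.
- box: the burn-in box, fixed: grey open steel case, 210 mm deep (x), 280 wide (y), rim 95 mm up, 5 mm walls. Origin: middle of its underside; front faces its -x. Rails at x = -39 and +39 mm carry brass saddles (floor 20 mm wide, 44 mm up; sides flare at 60 degrees to crests 67 mm up) in four facing pairs, 46 mm apart. End stops: inner faces at x = -58 and +58 mm, 76 mm up. Front keeper at y = -85 mm: 122 mm up.
- lid (a joint): lid angle: 0 shut, grows as its front edge rises, 1.75 fully open. The stiff hinge holds it at any angle (lifting takes about 7 N at the handle, closing under 5 N). Wing locked: stops at 0.02. Wing released: stops at 0.30 on the safety catch. Catch pushed back: opens freely; leave it at 1.5 to 1.6 for room to work. Closing it fully sets the catch again by itself.
- lid_hinge (a point): on the lid's hinge axis, half-way along the box's rear rim, 95 mm above the table. The axis is the box's y.
- lid_handle (a point): middle of the bow handle's grip on the lid: a round steel bar, 10 mm diameter, 90 mm long, along the box's y, its centre 44 mm above the lid's top. With the lid shut it is 182 mm in front of the hinge axis (box -x), 96 mm above it and 35 mm to the +y side of lid_hinge; it swings with the lid about the hinge. The bar can turn in the grip.
- lid_front_edge (a point): lower front edge of the lid, at the handle's y. The lid is a grey hood with a clear window, 212 mm deep, 286 mm wide, 52 mm high, 3 mm skirts; its top is 147 mm above the table when shut.
- wing (a joint): primary latch, a quarter-turn wing on the lid's top near its front, on the box's -y side. 0 locked (wing along the box's x), 1.57 released (along the box's y), growing clockwise seen from above; the lid is free from 1.2 on. Stays where it is put, turns with 0.05 N m. It turns back to locked only with the lid shut.
- wing_grip (a point): middle of the wing, on its turning axis: a dark steel bar 42 mm long (this point's x), 12 mm thick (its y), 20 mm high, standing 10 to 30 mm above the lid's top; this point is 20 mm above the top.
- catch (a joint): secondary safety catch: steel hook with a thumb plate behind the lid's front skirt, hidden while the lid is shut, reached from the front through the gap under the lid raised to its stop. 0 hooked, 0.45 pushed fully back (towards the box's +x); the lid is free from about 0.27. Its pivot lies along the box's y, 30 mm below the plate's middle. Takes about 1 N; stays where it is pushed.
- catch_plate (a point): middle of the front face of the catch's upright thumb plate, 40 mm wide (box y), from 96 to 130 mm above the table, 20 mm behind the box's front face. Pushing it 13 mm towards the box's +x moves the catch fully. Come in slanting: under the raised skirt (its lower edge then 158 mm above the table, about 5 mm behind the box's front face) and over the box's rim (95 mm).
- notch0 (a point): place 0 in the box: where the middle of a resistor is when it lies fully down in its pair of saddles (53.5 mm above the table); axes as the box's, so a resistor here lies along x, one end cap in each saddle.
- notch1 (a point): place 1 in the box: where the middle of a resistor is when it lies fully down in its pair of saddles (53.5 mm above the table); axes as the box's, so a resistor here lies along x, one end cap in each saddle.
- notch2 (a point): place 2 in the box: where the middle of a resistor is when it lies fully down in its pair of saddles (53.5 mm above the table); axes as the box's, so a resistor here lies along x, one end cap in each saddle.
- notch3 (a point): place 3 in the box: where the middle of a resistor is when it lies fully down in its pair of saddles (53.5 mm above the table); axes as the box's, so a resistor here lies along x, one end cap in each saddle.
- res0_mid (a point): a power resistor: a plain white ceramic bar of square section, 18 x 18 mm, 100 mm long, with a brass cap 22 mm long on each end, about 70 g, lying flat on the table. This point is its centre; its x axis runs along the bar (either end may go either way). May be absent.
- res1_mid (a point): a power resistor: a plain white ceramic bar of square section, 18 x 18 mm, 100 mm long, with a brass cap 22 mm long on each end, about 70 g, lying flat on the table. This point is its centre; its x axis runs along the bar (either end may go either way). May be absent.
- res2_mid (a point): a power resistor: a plain white ceramic bar of square section, 18 x 18 mm, 100 mm long, with a brass cap 22 mm long on each end, about 70 g, lying flat on the table. This point is its centre; its x axis runs along the bar (either end may go either way). May be absent.
- res3_mid (a point): a power resistor: a plain white ceramic bar of square section, 18 x 18 mm, 100 mm long, with a brass cap 22 mm long on each end, about 70 g, lying flat on the table. This point is its centre; its x axis runs along the bar (either end may go either way). May be absent.
- driver: bystander: a green-handled screwdriver, 170 mm long, lying on the table; origin on its underside. To be left alone.
- phone: bystander: a black phone, 155 x 75 x 8 mm, lying flat; origin in the middle of its underside. To be left alone.
- perfboard: bystander: an orange-brown perforated circuit board with a few parts on it, 70 x 50 x 4 mm, lying flat; origin in the middle of its underside. To be left alone.
- cola: bystander: a drinks bottle, 210 mm tall, 66 mm wide, standing; origin in the middle of its underside. To be left alone.
- scissors: bystander: red-handled scissors lying on a sheet of cardboard; origin in the middle of its underside. To be left alone.
- pen: bystander: a blue pen, 135 mm long, lying on the table; origin in the middle of its underside. To be left alone.
Things that resemble listed ones, but are neither listed nor needed, are in the scene too. What is shaped like the part that bears res2_mid but brown is not meant. Leave any turquoise look-alike of the part that bears res3_mid alone.

How it is judged:
On the way, in this order (a step that is already met when the one before it is completed fails the run):
1. the wing latch is turned to released while the lid is down (value of joint wing above 1.2 rad and value of joint lid below 0.08 rad), for 0.1 s.
2. the lid is raised the little way, to where the safety catch holds it (value of joint lid above 0.2 rad and value of joint catch below 0.15 rad), for 0.2 s.
3. the hidden safety catch is pushed back (value of joint catch above 0.3 rad and value of joint lid below 0.5 rad), for 0.1 s.
4. the lid stands open (value of joint lid above 1.15 rad), for 0.3 s.
5. every resistor lies in its own pair of saddles (((x of res0_mid in the frame of notch0 between -0.011 and 0.011 m and y of res0_mid in the frame of notch0 between -0.005 and 0.005 m and z of res0_mid in the frame of notch0 between -0.005 and 0.005 m) or (x of res0_mid in the frame of notch1 between -0.011 and 0.011 m and y of res0_mid in the frame of notch1 between -0.005 and 0.005 m and z of res0_mid in the frame of notch1 between -0.005 and 0.005 m) or (x of res0_mid in the frame of notch2 between -0.011 and 0.011 m and y of res0_mid in the frame of notch2 between -0.005 and 0.005 m and z of res0_mid in the frame of notch2 between -0.005 and 0.005 m) or (x of res0_mid in the frame of notch3 between -0.011 and 0.011 m and y of res0_mid in the frame of notch3 between -0.005 and 0.005 m and z of res0_mid in the frame of notch3 between -0.005 and 0.005 m)) and angle between res0_mid's own x axis and vertical between 1.5 and 1.64 rad and ((x of res1_mid in the frame of notch0 between -0.011 and 0.011 m and y of res1_mid in the frame of notch0 between -0.005 and 0.005 m and z of res1_mid in the frame of notch0 between -0.005 and 0.005 m) or (x of res1_mid in the frame of notch1 between -0.011 and 0.011 m and y of res1_mid in the frame of notch1 between -0.005 and 0.005 m and z of res1_mid in the frame of notch1 between -0.005 and 0.005 m) or (x of res1_mid in the frame of notch2 between -0.011 and 0.011 m and y of res1_mid in the frame of notch2 between -0.005 and 0.005 m and z of res1_mid in the frame of notch2 between -0.005 and 0.005 m) or (x of res1_mid in the frame of notch3 between -0.011 and 0.011 m and y of res1_mid in the frame of notch3 between -0.005 and 0.005 m and z of res1_mid in the frame of notch3 between -0.005 and 0.005 m)) and angle between res1_mid's own x axis and vertical between 1.5 and 1.64 rad and ((x of res2_mid in the frame of notch0 between -0.011 and 0.011 m and y of res2_mid in the frame of notch0 between -0.005 and 0.005 m and z of res2_mid in the frame of notch0 between -0.005 and 0.005 m) or (x of res2_mid in the frame of notch1 between -0.011 and 0.011 m and y of res2_mid in the frame of notch1 between -0.005 and 0.005 m and z of res2_mid in the frame of notch1 between -0.005 and 0.005 m) or (x of res2_mid in the frame of notch2 between -0.011 and 0.011 m and y of res2_mid in the frame of notch2 between -0.005 and 0.005 m and z of res2_mid in the frame of notch2 between -0.005 and 0.005 m) or (x of res2_mid in the frame of notch3 between -0.011 and 0.011 m and y of res2_mid in the frame of notch3 between -0.005 and 0.005 m and z of res2_mid in the frame of notch3 between -0.005 and 0.005 m)) and angle between res2_mid's own x axis and vertical between 1.5 and 1.64 rad and ((x of res3_mid in the frame of notch0 between -0.011 and 0.011 m and y of res3_mid in the frame of notch0 between -0.005 and 0.005 m and z of res3_mid in the frame of notch0 between -0.005 and 0.005 m) or (x of res3_mid in the frame of notch1 between -0.011 and 0.011 m and y of res3_mid in the frame of notch1 between -0.005 and 0.005 m and z of res3_mid in the frame of notch1 between -0.005 and 0.005 m) or (x of res3_mid in the frame of notch2 between -0.011 and 0.011 m and y of res3_mid in the frame of notch2 between -0.005 and 0.005 m and z of res3_mid in the frame of notch2 between -0.005 and 0.005 m) or (x of res3_mid in the frame of notch3 between -0.011 and 0.011 m and y of res3_mid in the frame of notch3 between -0.005 and 0.005 m and z of res3_mid in the frame of notch3 between -0.005 and 0.005 m)) and angle between res3_mid's own x axis and vertical between 1.5 and 1.64 rad), for 0.3 s.
6. the lid is fully shut again (value of joint lid below 0.03 rad), for 0.2 s.
At the end, for the whole second after the job is handed in: The lid is fully shut (under 0.03 rad), the wing is turned back to within 0.3 rad of locked, and every resistor present rests level in a pair of saddles (centre within 11 mm along the bar, 5 mm across and 5 mm in height of a place in the box, level within 0.07 rad) (all of step 5 and value of joint lid below 0.03 rad and value of joint wing below 0.3 rad); the robot touches nothing.
It fails at once if a bystander is shoved more than 10 cm from where it was (distance of any of driver, phone, perfboard, cola, scissors, pen from where it was at the start of the episode above 0.1 m).
It fails at once if the bottle is knocked over (angle between cola's own z axis and vertical above 0.6 rad).
Of res0, res1, res2, res3 only 2 to 4 are there at a start; the rules pass over those that are not, and their reading is None.
At some moment in a run one of res0, res1, res2, res3 may be knocked a few centimetres aside while the robot is not near it.
Once in a run the grip may slacken for a moment while it holds something.
It also fails if it takes over 210 s, if anything falls off the work surface, if the arm or the gripper's body presses on something with over 40 N, if the wrist force passes 120 N, or if a joint passes its speed limit or range.

### The arm

A 7-joint arm with a two-finger parallel gripper is mounted at the origin on the work surface. World frame = base frame: x ahead of the robot, y to its left, z up, the work surface at z = 0. Lengths are in m, angles in rad, forces in N, time in s.
With the tool pointing down it reaches from about 0.425 to 0.875 m from the base axis. Payload 4.7 kg.
Tool frame: the origin (TCP) lies on the centre line of the jaws, within the pads' length; the fingertips stand 17 mm ahead of it and the grasp point (between the pads) lies 2 mm behind it (manip.nose_length is the z of the fingertips in the tool frame, in m); z points along the fingers, y is the line along which they close (so a half turn about z gives the same grasp; the last joint's range is limited). The gripper opens to 87 mm and grips with 3 to 60 N. Pads are 19 mm wide; open, the fingers measure 117 mm over their backs; the gripper's body (75 mm by 190 mm) begins 51 mm behind the grasp point.
Start: joints at [1.313, 0.321, -0.07, 1.45, 0.023, 1.371, -0.057], TCP at [0.174, -0.626, 0.24] pointing down, gripper open.
Joint ranges: [-2.86, 2.86], [-0.3, 2.09], [-1.38, 1.24], [0.06, 2.45], [-1.56, 4.7], [0.09, 2.05], [-2.69, 2.69]. Speed limits (rad/s): [2.57, 2.57, 3.14, 3.14, 3.14, 3.14, 3.14].

### API

Orientations are given as a 3x3 rotation matrix whose columns are the frame's x, y, z axes.
In Python, from rig import manip gives the robot as it stands.
- The arm moves only by the tool apply_moves, never from a script. Its argument "plan" is a list of rows, each a list of 3 entries, a list of its own where there are three numbers: the closure, from 0 (fully open) to 1 (shut), then the shift along the tool's x, y, z in cm, then the turn about the tool's z in degrees. In form: [[jaw, [dx, dy, dz], roll], ...]. A call has 1 to 20 rows; each row shifts and turns the commanded pose from where the row before left it, along the tool's axes as they then stand; what a row does not reach is not made up. A row lasts 1/8 s, in which the tool goes at most 62.5 mm and 10.7 degrees, less where a joint would pass 70% of its speed; a pose out of reach is approached as far as the arm can. A call with a gripper value outside its range is refused whole. The fingers move at their own pace and stop on an object; "grip_force" is the grip in N (left out, the last holds). Time passes only in rows, so rows that do not move let the fingers close. It gives the time, the measured TCP pose, the force, the opening and the grip force at its end, in the units of the state.
- manip.get_state(): the state, without advancing time (a new reading comes with each control period).
- manip.grab_frame(name): name is "scene" or "top" or "wrist"; returns (picture, depth): 400x640x3 uint8, red, green, blue; 400x640 float32, m along the optical axis (not along the pixel's ray), 0 where there is no reading.
- manip.get_calibration(name): a dict with "fx", "fy", "cx", "cy" (pixels), "xyz" and "attitude" of the camera in the world. Camera axes: x right, y up, looking along -z (the intrinsics and any distortion apply to the point x, -y, -z); pixel columns grow to the right and rows downward; lengths in m; the calibration is good to about 2 mm. The wrist camera is an equidistant fisheye: a pixel r from the principal point sees the ray r / f radians off the axis. A picture is of the moment at which its call begins: read the wrist's pose just before it. get_calibration takes no time and is no camera call; for the wrist camera it gives the pose at the moment of the call.
- manip.sign_off(): hands the job in; it is judged then, once.
The state is a dict: "t": time; "joint_positions": joint angles; "dq": joint speeds; "joint_efforts": joint torques, N m; "tool_pos": TCP position; "eef_rot": TCP orientation; "contact_force": force on the tool from outside, world axes, zero at the start; "torque": the same for the moment, N m; "grip_width": finger opening in m; "finger_force": force on a finger pad.
Only numpy, scipy, OpenCV 4.12 (cv2) and the standard library are available. Lean on these libraries where they do the work, as an engineer would, in place of code of your own. Each camera call takes 0.05 s, during which the arm holds its last target. There are 200 camera calls.

## Working session

There is one attempt and no reset: what is moved stays moved. The work goes in short steps, Python scripts to look and compute and a tool call to move; the robot and the scene stay as the last step left them, time stands still between calls to the robot, and variables do not carry over. Pictures are saved under pics/ and viewed, at most 14 in all, crops included, and the job is handed in when it is done.

Besides the shell and the picture viewer there is one more tool, called after ">>>" by a JSON object that holds its "name" and its "arguments". apply_moves: Moves the arm, as the interface text tells. Its arguments: {"type":"object","properties":{"plan":{"type":"array"},"grip_force":{"type":"number"}},"required":["plan"]}

```bash
ls; mkdir -p pics; python3 - <<'E'
from rig import manip
import cv2,numpy as np
s=manip.get_state();print({k:np.round(v,3).tolist() for k,v in s.items()})
for n in ("scene","top"):
    p,d=manip.grab_frame(n);c=manip.get_calibration(n)
    print(n,{k:np.round(v,4).tolist() for k,v in c.items()})
    cv2.imwrite(f"pics/{n}0.png",p[:,:,::-1]);np.savez(f"/tmp/{n}0.npz",p=p,d=d,**{k:np.array(v) for k,v in c.items()})
print(manip.nose_length)
E
```

```text
pics
{'t': 0.0, 'joint_positions': [1.313, 0.322, -0.07, 1.452, 0.023, 1.371, -0.057], 'dq': [0.002, 0.002, -0.001, 0.001, 0.003, -0.0, -0.002], 'joint_efforts': [0.001, -49.129, -0.404, -31.252, -0.064, 0.044, 0.0], 'tool_pos': [0.174, -0.626, 0.238], 'eef_rot': [[0.963, 0.269, -0.001], [0.269, -0.963, 0.002], [-0.0, -0.002, -1.0]], 'contact_force': [0.091, -0.217, 0.095], 'torque': [0.024, -0.068, -0.009], 'finger_force': 0.0, 'grip_width': 0.087}
scene {'fx': 488.4402, 'fy': 488.4402, 'cx': 308.5045, 'cy': 195.2706, 'xyz': [0.9657, -0.8976, 1.2269], 'attitude': [[0.8756, -0.347, 0.3361], [0.483, 0.639, -0.5987], [-0.007, 0.6865, 0.7271]]}
top {'fx': 479.5446, 'fy': 479.5446, 'cx': 314.861, 'cy': 197.0853, 'xyz': [0.3296, -0.0077, 1.4246], 'attitude': [[0.0162, 0.9923, -0.1227], [-0.9997, 0.0185, 0.0181], [0.0203, 0.1223, 0.9923]]}
0.017
```

View pics/top0.png

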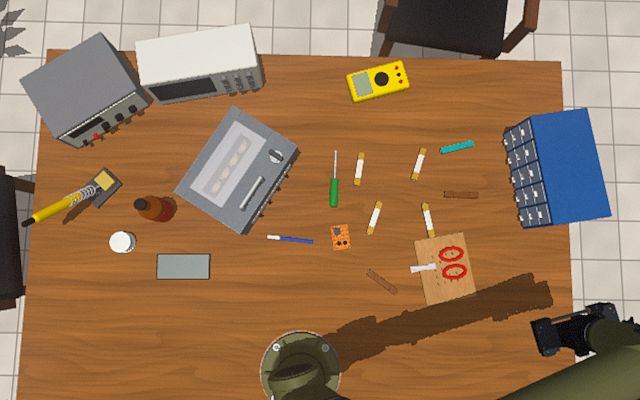

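View pics/scene0.png

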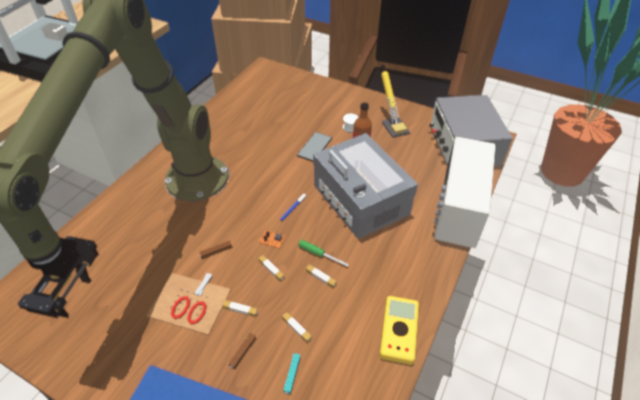

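Top view: four white, brass-capped bars at (359,168), (419,163), (374,217), (428,219) fit the resistors. The brown bars at (461,195) and (381,281) and the turquoise one at (457,147) are look-alikes. In the box, the handle is at (252,193), the wing at (276,157), and the front faces lower right.

```bash
cat > h.py <<'E'
import numpy as np,cv2
from rig import manip
def shot(n):
    c=manip.get_calibration(n);p,d=manip.grab_frame(n);return p,d,c
def cloud(d,c):
    v,u=np.mgrid[:d.shape[0],:d.shape[1]].astype(float)
    P=np.stack([(u-c['cx'])/c['fx']*d,-(v-c['cy'])/c['fy']*d,-d],-1)
    W=P@np.array(c['attitude']).T+np.array(c['xyz']);W[d<=0]=np.nan;return W
def proj(X,c):
    q=(np.atleast_2d(X)-np.array(c['xyz']))@np.array(c['attitude'])
    return np.stack([c['cx']+c['fx']*q[:,0]/-q[:,2],c['cy']-c['fy']*q[:,1]/-q[:,2]],-1)
def rect(pts):
    (cx,cy),(w,h),a=cv2.minAreaRect(pts.astype(np.float32)*1000);
    if w<h:w,h,a=h,w,a+90
    return np.array([cx,cy])/1000,w,h,(a+90)%180-90   # long-axis angle deg
def bars(p,W):
    # resistors: white or brass pixels on the table inside work region
    hsv=cv2.cvtColor(p,cv2.COLOR_RGB2HSV)
    z=W[...,2]
    wh=(hsv[...,1]<50)&(hsv[...,2]>190)&(z<0.04)&(z>0.008)
    out=[]
    n,l,st,ce=cv2.connectedComponentsWithStats(wh.astype(np.uint8))
    for i in range(1,n):
        if st[i,4]<40:continue
        m=l==i;c,w,h,a=rect(W[m][:,:2]);out.append((np.round(ce[i]),st[i,4],np.round(c,4),np.round([w,h,a],1),np.round(np.nanmedian(z[m]),4)))
    return out
E
python3 - <<'E'
from h import *
f=np.load('/tmp/top0.npz');c={k:f[k] for k in('fx','fy','cx','cy','xyz','attitude')}
W=cloud(f['d'],c);p=f['p'];z=W[...,2]
print('table z',np.nanmedian(z[240:260,340:410]))
for b in bars(p,W):print(b)
roi=np.zeros(z.shape,bool);roi[95:245,165:305]=1
m=roi&(z>.138)&(z<.156);print('lid',rect(W[m][:,:2]),np.nanmedian(z[m]))
m=roi&(z>.17);
n,l,st,ce=cv2.connectedComponentsWithStats(m.astype(np.uint8))
for i in range(1,n):
    if st[i,4]>5:print(ce[i],st[i,4],rect(W[l==i][:,:2]),np.nanmedian(z[l==i]))
m=roi&(z>.16)&(z<.18);n,l,st,ce=cv2.connectedComponentsWithStats(m.astype(np.uint8))
for i in range(1,n):
    if st[i,4]>5:print('w',ce[i],st[i,4],rect(W[l==i][:,:2]),np.nanmedian(z[l==i]))
big=cv2.resize(p[100:245,165:440],(800,422),interpolation=cv2.INTER_CUBIC);cv2.imwrite('pics/crop1.png',big[:,:,::-1])
E
```

```text
table z 0.0002968561913609946
(array([418., 163.]), np.int32(99), array([ 0.6126, -0.3423]), array([ 55.7,  16.3, -17.6]), np.float64(0.0176))
(array([359., 169.]), np.int32(101), array([ 0.5919, -0.1626]), array([54.7, 16.2, -7.8]), np.float64(0.0184))
(array([374., 217.]), np.int32(105), array([ 0.4476, -0.2092]), array([ 55.9,  17.2, -18.5]), np.float64(0.0174))
(array([428., 220.]), np.int32(101), array([ 0.4419, -0.368 ]), array([55. , 16.1, 12.9]), np.float64(0.0182))
(array([423., 267.]), np.int32(97), array([ 0.3026, -0.3536]), array([ 73.9,  14.5, -79.8]), np.float64(0.0122))
lid (array([0.56143433, 0.184487  ]), 286.10711669921875, 213.70181274414062, -31.377140045166016) 0.14727889832904262
[275.17567568 155.04054054] 74 (array([0.59462933, 0.07675664]), 42.350669860839844, 12.274446487426758, 57.869258880615234) 0.17688071360589241
[249.97435897 192.3974359 ] 156 (array([0.49142743, 0.13769112]), 98.64925384521484, 10.645614624023438, -30.84343719482422) 0.19496335224421324
w [275.25974026 155.32467532] 77 (array([0.59503595, 0.07657289]), 42.37248229980469, 12.864622116088867, 55.48542785644531) 0.17642698840238857
```

View pics/crop1.png

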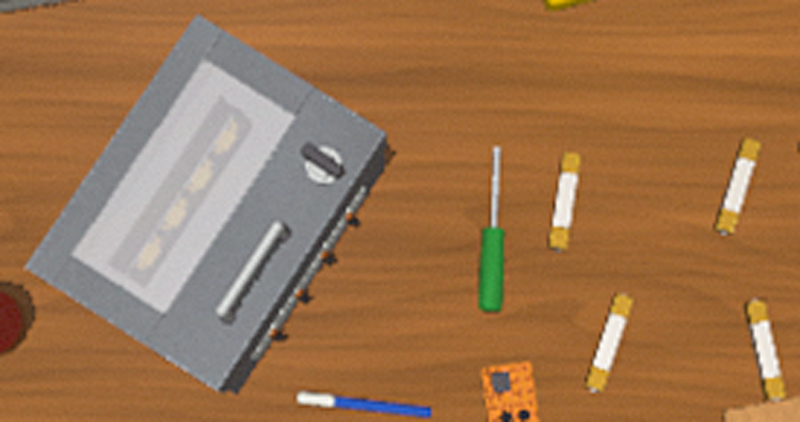

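The enlarged crop confirms the four plain white bars with brass caps. The box yaw is about 58.6°, and the handle and wing offsets match the spec (-77, +35) and (-75, -85). Next, the wing.

```bash
cat >> h.py <<'E'
BO=np.array([0.5614,0.1845]);BY=np.deg2rad(58.6)
bx=np.array([np.cos(BY),np.sin(BY)]);by=np.array([-np.sin(BY),np.cos(BY)])
def box(x,y,z):return np.r_[BO+x*bx+y*by,z]
def tgt(P,yaw=None,s=None):
    s=s or manip.get_state();R=np.array(s['eef_rot']);p=np.array(s['tool_pos'])
    cur=np.degrees(np.arctan2(R[1,0],R[0,0]))
    roll=0 if yaw is None else -((yaw-cur+180)%360-180)
    a=np.deg2rad(cur-roll);Rn=np.array([[np.cos(a),np.sin(a),0],[np.sin(a),-np.cos(a),0],[0,0,-1]])
    print('t',round(s['t'],2),'pos',np.round(p,4),'yaw',round(cur,1),'j7',round(s['joint_positions'][6],2),'zt',np.round(R[:,2],3),'| roll',round(roll,1),'then cm',np.round(Rn.T@(np.array(P)-p)*100,2))
E
python3 - <<'E'
from h import *
print(box(-.075,-.085,.172));tgt([.595,.0767,.23],58.6)
for n,b in enumerate([(-.077,.035)]):print(box(*b,.19))
E
```

```text
[0.5948761  0.07619787 0.172     ]
t 0.1 pos [ 0.1743 -0.6257  0.2386] yaw 15.6 j7 -0.06 zt [-0.001  0.002 -1.   ] | roll -43.0 then cm [81.87 -0.69  0.86]
[0.49140798 0.13701193 0.19      ]
```

>>> {"name": "apply_moves", "arguments": {"plan": [[0, [0, 0, 0], -8.6], [0, [0, 0, 0], -8.6], [0, [0, 0, 0], -8.6], [0, [0, 0, 0], -8.6], [0, [0, 0, 0], -8.6], [0, [3, 0, 0], 0], [0, [5, 0, 0], 0], [0, [5, 0, 0], 0], [0, [5, 0, 0], 0], [0, [5, 0, 0], 0], [0, [5, 0, 0], 0], [0, [5, 0, 0], 0], [0, [5, 0, 0], 0]]}}

```text
t: 1.72
tool_pos: [0.3731, -0.3003, 0.2393]
eef_rot: [[0.521, 0.853, -0.0], [0.853, -0.521, -0.0], [-0.0, -0.0, -1.0]]
contact_force: [0.1, 0.0, -0.5]
grip_width: 0.087
finger_force: 0.0
```

>>> {"name": "apply_moves", "arguments": {"plan": [[0, [5, 0, 0], 0], [0, [5, 0, 0], 0], [0, [5, 0, 0], 0], [0, [5, 0, 0], 0], [0, [5, 0, 0], 0], [0, [5, 0, 0], 0], [0, [5, 0, 0], 0], [0, [5, -0.7, 0], 0], [0, [2, 0, 0.8], 0], [0, [1.5, 0, 0], 0], [0, [0, 0, 0], 0], [0, [0, 0, 0], 0]]}}

```text
t: 3.22
tool_pos: [0.5934, 0.0715, 0.2316]
eef_rot: [[0.523, 0.852, -0.0], [0.852, -0.523, -0.001], [-0.001, 0.0, -1.0]]
contact_force: [0.0, -0.3, -0.5]
grip_width: 0.087
finger_force: 0.0
```

```bash
python3 - <<'E'
from h import *
tgt([.595,.0767,.172],58.6)
E
```

```text
t 3.23 pos [0.5934 0.0715 0.2316] yaw 58.5 j7 -0.89 zt [-0.    -0.001 -1.   ] | roll -0.1 then cm [ 0.52 -0.13  5.96]
```

>>> {"name": "apply_moves", "arguments": {"plan": [[0.3, [0.5, -0.1, 2], 0], [0.5, [0, 0, 2], 0], [0.5, [0, 0, 1.6], 0], [0.5, [0, 0, 0.3], 0], [0.7, [0, 0, 0], 0], [1, [0, 0, 0], 0], [1, [0, 0, 0], 0], [1, [0, 0, 0], 0], [1, [0, 0, 0], 0], [1, [0, 0, 0], 0]], "grip_force": 15}}

```text
t: 4.47
tool_pos: [0.5955, 0.0778, 0.173]
eef_rot: [[0.521, 0.853, 0.001], [0.853, -0.521, -0.0], [0.0, 0.001, -1.0]]
contact_force: [0.4, 0.7, 2.3]
grip_width: 0.0209
finger_force: 15.0
```

>>> {"name": "apply_moves", "arguments": {"plan": [[1, [0, 0, 0], 0], [1, [0, 0, 0], 0], [1, [0, 0, 0], 0]]}}

```text
t: 4.85
tool_pos: [0.5955, 0.0778, 0.1729]
eef_rot: [[0.521, 0.853, 0.001], [0.853, -0.521, 0.0], [0.0, 0.001, -1.0]]
contact_force: [0.3, -0.0, 4.5]
grip_width: 0.0214
finger_force: 15.0
```

```bash
python3 - <<'E'
from h import *
p,d,c=shot('wrist');cv2.imwrite('pics/w1.png',p[:,:,::-1])
print(manip.get_state()['grip_width'])
E
```

```text
0.021089381420044948
```

View pics/w1.png

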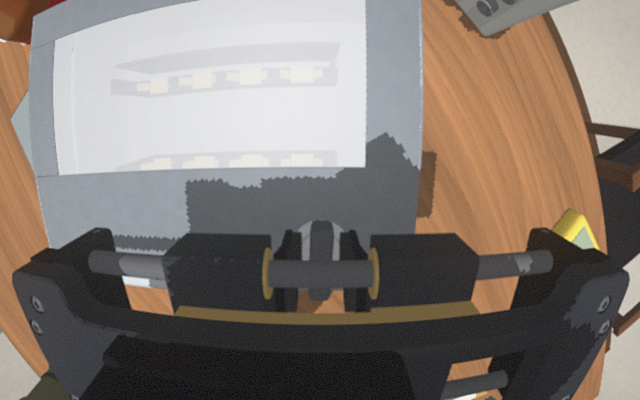

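The wing at (322,255) is centred and aligned between the fingers, so I'll turn it.

>>> {"name": "apply_moves", "arguments": {"plan": [[1, [0, 0, 0], 8], [1, [0, 0, 0], 8], [1, [0, 0, 0], 8], [1, [0, 0, 0], 8], [1, [0, 0, 0], 8], [1, [0, 0, 0], 8], [1, [0, 0, 0], 8], [1, [0, 0, 0], 8], [1, [0, 0, 0], 8], [1, [0, 0, 0], 8], [1, [0, 0, 0], 8], [1, [0, 0, 0], 2], [1, [0, 0, 0], 0], [1, [0, 0, 0], 0]]}}

```text
t: 6.65
tool_pos: [0.5963, 0.0745, 0.1729]
eef_rot: [[0.852, -0.523, 0.002], [-0.523, -0.852, -0.004], [0.004, 0.003, -1.0]]
contact_force: [2.6, -4.1, 5.2]
grip_width: 0.0214
finger_force: 15.0
```

```bash
python3 - <<'E'
from h import *
s=manip.get_state();print(s['torque'],s['grip_width']);tgt(box(-.077,.035,.25),-31.4+90)
p,d,c=shot('top');W=cloud(d,c);cv2.imwrite('pics/t2.png',cv2.resize(p[100:245,165:305],None,fx=4,fy=4)[:,:,::-1])
E
```

```text
[-1.07554028 -0.3278705   0.089047  ] 0.02142894172538515
t 6.65 pos [0.5963 0.0745 0.1729] yaw -31.5 j7 -2.42 zt [ 0.002 -0.004 -1.   ] | roll -90.1 then cm [ -0.13 -12.21  -7.71]
```

>>> {"name": "apply_moves", "arguments": {"plan": [[0.6, [0, 0, 0], 0], [0.5, [0, 0, 0], 0], [0.5, [0, 0, -2], 0], [0.5, [0, 0, -3], 0], [0.5, [0, 0, -3], 0], [0.5, [0, 0, 0], -10], [0.5, [0, 0, 0], -10], [0.5, [0, 0, 0], -10], [0.5, [0, 0, 0], -10], [0.5, [0, 0, 0], -10], [0.5, [0, 0, 0], -10], [0.5, [0, 0, 0], -10], [0.5, [0, 0, 0], -10], [0.5, [0, 0, 0], -10], [0.5, [0, 0, 0], -10]]}}

```text
t: 8.57
tool_pos: [0.5952, 0.0784, 0.2537]
eef_rot: [[0.359, 0.933, 0.001], [0.933, -0.359, 0.0], [0.001, 0.001, -1.0]]
contact_force: [0.3, -0.3, -1.0]
grip_width: 0.0437
finger_force: 0.0
```

>>> {"name": "apply_moves", "arguments": {"plan": [[0.5, [0, 0, 0], -10], [0.5, [0, 0, 0], -10], [0.5, [0, 0, 0], -10], [0.5, [0, 0, 0], -10], [0.5, [0, 0, 0], -10], [0.5, [0, 0, 0], -10], [0.5, [0, 0, 0], -10], [0.5, [0, 0, 0], -10], [0.5, [4, 0, 0], 0], [0.5, [4, 0, 0], 0], [0.5, [4, 0, 0], 0], [0.5, [0, 0, 0], 0], [0.5, [0, 0, 0], 0]]}}

```text
t: 10.2
tool_pos: [0.4934, 0.1399, 0.2534]
eef_rot: [[-0.853, 0.522, 0.002], [0.522, 0.853, -0.001], [-0.002, -0.0, -1.0]]
contact_force: [-0.1, 0.1, -0.4]
grip_width: 0.0436
finger_force: 0.0
```

```bash
python3 - <<'E'
from h import *
tgt(box(-.077,.035,.191),148.6)
p,d,c=shot('top');W=cloud(d,c);z=W[...,2]
roi=np.zeros(z.shape,bool);roi[95:245,165:305]=1
m=roi&(z>.16)&(z<.182);n,l,st,ce=cv2.connectedComponentsWithStats(m.astype(np.uint8))
for i in range(1,n):
    if st[i,4]>15:print('w',ce[i],st[i,4],rect(W[l==i][:,:2]),np.nanmedian(z[l==i]))
cv2.imwrite('pics/t2.png',cv2.resize(p[100:245,165:305],None,fx=4,fy=4)[:,:,::-1])
E
```

```text
t 10.2 pos [0.4934 0.1399 0.2534] yaw 148.6 j7 0.62 zt [ 0.002 -0.001 -1.   ] | roll -0.0 then cm [ 0.02 -0.35  6.24]
w [275.025  155.3625] 80 (array([0.59559497, 0.0788861 ]), 41.17854309082031, 16.82961082458496, -32.77378463745117) 0.17577748359358647
```

>>> {"name": "apply_moves", "arguments": {"plan": [[0.5, [0, -0.4, 2], 0], [0.5, [0, 0, 2], 0], [0.5, [0, 0, 2.3], 0], [0.7, [0, 0, 0], 0], [1, [0, 0, 0], 0], [1, [0, 0, 0], 0], [1, [0, 0, 0], 0], [1, [0, 0, 0], 0], [1, [0, 0, 0], 0], [1, [0, 0, 0], 0]], "grip_force": 20}}

```text
t: 11.5
tool_pos: [0.4908, 0.1364, 0.19]
eef_rot: [[-0.853, 0.522, 0.0], [0.522, 0.853, -0.001], [-0.001, -0.001, -1.0]]
contact_force: [-1.7, -2.3, 5.0]
grip_width: 0.009
finger_force: 20.0
```

```bash
cat >> h.py <<'E'
def hpos(th): # handle bar centre in box frame
    return box(.105-.182*np.cos(th)+.096*np.sin(th),.035,.095+.182*np.sin(th)+.096*np.cos(th))
E
python3 - <<'E'
from h import *
H=[hpos(t) for t in (0,.1,.2,.3)]
tgt(hpos(0)-[0,0,.002],148.6)
for t in(.1,.2,.28,.32):
    d=hpos(t)-hpos(0);print(t,'dy cm',round(d[:2]@bx*100,2),'dz',round(-d[2]*100,2))
E
```

```text
t 11.5 pos [0.4908 0.1364 0.19  ] yaw 148.6 j7 0.57 zt [ 0.    -0.001 -1.   ] | roll -0.0 then cm [-0.02  0.08  0.1 ]
0.1 dy cm 1.05 dz -1.77
0.2 dy cm 2.27 dz -3.42
0.28 dy cm 3.36 dz -4.66
0.32 dy cm 3.94 dz -5.24
```

>>> {"name": "apply_moves", "arguments": {"plan": [[1, [0, 0.5, -0.9], 0], [1, [0, 0.55, -0.87], 0], [1, [0, 0.6, -0.84], 0], [1, [0, 0.62, -0.81], 0], [1, [0, 0.65, -0.78], 0], [1, [0, 0.3, -0.35], 0], [1, [0, 0.28, -0.3], 0], [1, [0, 0, 0], 0], [1, [0, 0, 0], 0]]}}

```text
t: 12.62
tool_pos: [0.5086, 0.1656, 0.2384]
eef_rot: [[-0.853, 0.522, -0.002], [0.522, 0.853, -0.003], [0.0, -0.003, -1.0]]
contact_force: [-2.4, -6.8, -1.5]
grip_width: 0.009
finger_force: 20.0
```

```bash
python3 - <<'E'
from h import *
tgt(hpos(.29)-[0,0,.002],148.6)
p,d,c=shot('scene');cv2.imwrite('pics/s3.png',cv2.resize(p[120:250,270:430],None,fx=4.5,fy=4.5,interpolation=cv2.INTER_CUBIC)[:,:,::-1])
E
```

```text
t 12.62 pos [0.5086 0.1656 0.2384] yaw 148.5 j7 0.5 zt [-0.002 -0.003 -1.   ] | roll -0.1 then cm [-0.02  0.17  0.14]
```

View pics/s3.png

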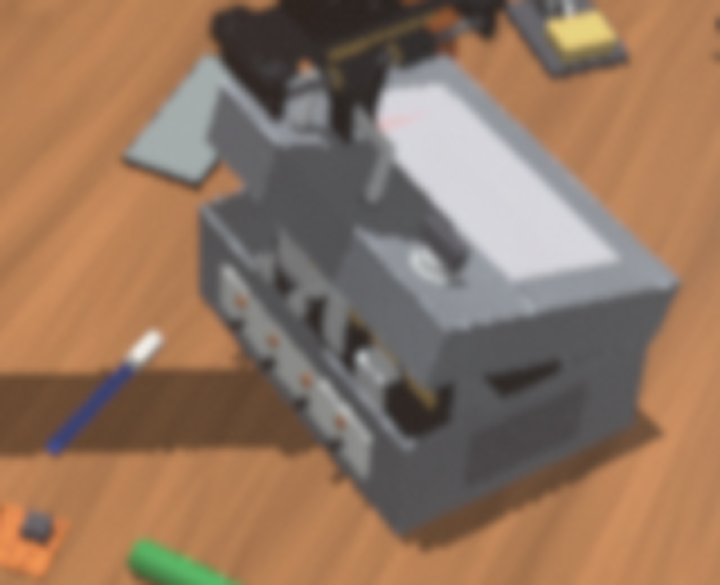

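>>> {"name": "apply_moves", "arguments": {"plan": [[0.7, [0, 0, 0], 0], [0.5, [0, 0, 0], 0], [0.5, [0, 0, -3], 0], [0.5, [0, 0, -4], 0], [0.5, [0, -4, 0], 0], [0, [0, -5, 0], 0], [0, [0, -5, 0], 0], [0, [0, -4, 0], 0], [0, [0, 0, 0], 0]]}}

```text
t: 13.8
tool_pos: [0.4149, 0.0114, 0.3088]
eef_rot: [[-0.851, 0.525, 0.002], [0.525, 0.851, -0.002], [-0.003, -0.0, -1.0]]
contact_force: [0.5, 1.3, -0.3]
grip_width: 0.0757
finger_force: 0.0
```

```bash
cat >> h.py <<'E'
def inbox(W):
    q=W[...,:2]-BO;return np.stack([q@bx,q@by,W[...,2]],-1)
E
python3 - <<'E'
from h import *
tgt([.4476,-.2092,.1],-18.5)
p,d,c=shot('scene');B=inbox(cloud(d,c))
m=(B[...,0]>-.1)&(B[...,0]<-.06)&(B[...,2]>.098)&(B[...,2]<.14)&(abs(B[...,1])<.13)
n,l,st,ce=cv2.connectedComponentsWithStats(m.astype(np.uint8))
for i in range(1,n):
    if st[i,4]>4:
        q=B[l==i];print(np.round(ce[i]),st[i,4],'min',np.round(q.min(0),3),'max',np.round(q.max(0),3),p[l==i].mean(0).round())
e=(B[...,0]<-.08)&(B[...,2]>.14)&(B[...,2]<.19);q=B[e];print('lid front low', np.percentile(q[:,2],[1,5]),q[:,0].min())
r=p[140:230,305:400];cv2.imwrite('pics/s4.png',cv2.resize(r,None,fx=7,fy=6.5,interpolation=cv2.INTER_CUBIC)[:,:,::-1])
p,d,c=shot('top')
for b in bars(p,cloud(d,c)):print(b)
E
```

```text
t 13.8 pos [0.4149 0.0114 0.3088] yaw 148.3 j7 1.17 zt [ 0.002 -0.002 -1.   ] | roll 166.8 then cm [10.1  19.88 20.88]
[337. 180.] 83 min [-0.094 -0.021  0.098] max [-0.069  0.058  0.133] [117. 117. 118.]
[354. 201.] 42 min [-0.1   -0.103  0.104] max [-0.083 -0.07   0.125] [130. 130. 130.]
lid front low [0.14223243 0.15207482] -0.9220317061044975
(array([418., 163.]), np.int32(98), array([ 0.6125, -0.3425]), array([ 53.3,  17.6, -20.1]), np.float64(0.0181))
(array([359., 169.]), np.int32(102), array([ 0.5925, -0.1629]), array([55.8, 16.4, -8. ]), np.float64(0.0183))
(array([374., 217.]), np.int32(106), array([ 0.4473, -0.2092]), array([ 56. ,  16.2, -18.6]), np.float64(0.0182))
(array([428., 220.]), np.int32(101), array([ 0.4417, -0.3679]), array([54.8, 16.7, 13.3]), np.float64(0.0175))
(array([423., 268.]), np.int32(98), array([ 0.3022, -0.3535]), array([ 75. ,  15.3, -80. ]), np.float64(0.0117))
```

View pics/s4.png

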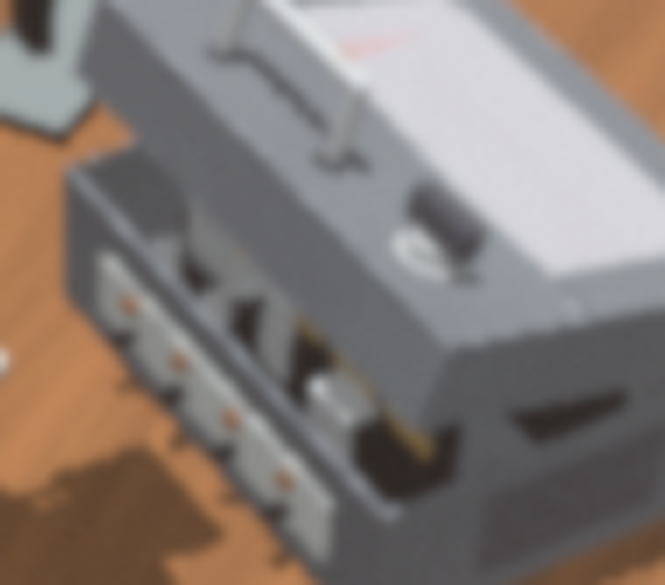

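```bash
python3 - <<'E'
from h import *
p,d,c=shot('scene');B=inbox(cloud(d,c))
m=(B[...,0]>-.1)&(B[...,0]<-.05)&(B[...,2]>.09)&(B[...,2]<.14)&(abs(B[...,1])<.13)
q=B[m]
for y in np.arange(-.06,.08,.005):
    s=q[(q[:,1]>=y)&(q[:,1]<y+.005)]
    if len(s):print(round(y*1000),len(s),'x',np.round(np.percentile(s[:,0],[5,50,95])*1000),'z',np.round(np.percentile(s[:,2],[5,50,95])*1000))
E
```

```text
-25 1 x [-85. -85. -85.] z [118. 118. 118.]
-20 4 x [-82. -81. -79.] z [113. 116. 120.]
-15 8 x [-91. -84. -71.] z [ 92. 118. 130.]
-10 8 x [-90. -83. -71.] z [ 93. 118. 128.]
-5 4 x [-88. -85. -75.] z [ 96. 124. 127.]
0 4 x [-89. -86. -84.] z [107. 127. 127.]
5 4 x [-87. -86. -79.] z [ 99. 101. 123.]
10 11 x [-98. -90. -81.] z [ 94.  99. 105.]
15 9 x [-94. -85. -80.] z [ 96. 104. 124.]
20 10 x [-88. -84. -82.] z [ 93. 107. 124.]
25 6 x [-87. -86. -84.] z [ 99. 107. 124.]
30 7 x [-86. -85. -83.] z [ 98. 111. 125.]
35 6 x [-87. -86. -83.] z [101. 119. 124.]
40 6 x [-86. -84. -83.] z [ 99. 111. 123.]
45 8 x [-87. -86. -84.] z [ 99. 111. 127.]
50 8 x [-98. -86. -85.] z [ 92. 108. 122.]
55 6 x [-97. -95. -89.] z [ 93.  98. 100.]
```

```bash
python3 - <<'E'
from h import *
s=manip.get_state();R=np.array(s['eef_rot']);c=manip.get_calibration('wrist')
print('cam in tool',R.T@(np.array(c['xyz'])-s['tool_pos']), (R.T@np.array(c['attitude'])).round(2))
a=np.deg2rad(161.5);g=np.array([.4474,-.2092])-.025*np.array([np.cos(a),np.sin(a)])
print(g);tgt(np.r_[g,.1],161.5)
E
```

```text
cam in tool [ 0.07322497  0.00024776 -0.14472415] [[-0.    0.96  0.26]
 [ 1.    0.   -0.  ]
 [-0.    0.26 -0.96]]
[ 0.47110809 -0.21713262]
t 13.95 pos [0.416  0.015  0.3086] yaw 148.7 j7 1.17 zt [ 0.002  0.    -1.   ] | roll -12.8 then cm [-12.6  -20.27  20.86]
```

>>> {"name": "apply_moves", "arguments": {"plan": [[0.45, [0, 0, 0], -6.4], [0.45, [0, 0, 0], -6.4], [0.45, [-2, -4, 0], 0], [0.45, [-3, -4, 0], 0], [0.45, [-3, -4, 2], 0], [0.45, [-3, -4, 4], 0], [0.45, [-2.1, -4.3, 5], 0], [0.45, [0, 0, 5], 0], [0.45, [0, 0, 4.8], 0], [0.45, [0, 0, 0], 0], [0.45, [0, 0, 0], 0]], "grip_force": 40}}

```text
t: 15.32
tool_pos: [0.4755, -0.2147, 0.1076]
eef_rot: [[-0.948, 0.318, 0.003], [0.318, 0.948, -0.0], [-0.003, 0.001, -1.0]]
contact_force: [0.7, -0.3, -0.2]
grip_width: 0.0477
finger_force: 0.0
```

```bash
cat >> h.py <<'E'
def wcloud(d,c):
    v,u=np.mgrid[:d.shape[0],:d.shape[1]].astype(float)
    x=(u-c['cx'])/c['fx'];y=(v-c['cy'])/c['fy'];r=np.hypot(x,y)+1e-9;k=np.tan(np.minimum(r,1.45))/r
    P=np.stack([x*k*d,-y*k*d,-d],-1);W=P@np.array(c['attitude']).T+np.array(c['xyz']);W[d<=0]=np.nan;return W
E
python3 - <<'E'
from h import *
tgt([.4759,-.2187,.019],161.5)
p,d,c=shot('wrist');W=wcloud(d,c)
for b in bars(p,W):print(b)
cv2.imwrite('pics/w5.png',p[:,:,::-1])
E
```

```text
t 15.32 pos [ 0.4755 -0.2147  0.1076] yaw 161.5 j7 1.5 zt [ 0.003 -0.    -1.   ] | roll -0.0 then cm [-0.17 -0.36  8.86]
(array([573.,  31.]), np.int32(227), array([0.382 , 0.0863]), array([37.8, 11.4, 84.7]), np.float64(0.011))
(array([114.,  76.]), np.int32(1000), array([ 0.3004, -0.3528]), array([ 75.2,  19.7, -79.7]), np.float64(0.0109))
(array([313., 168.]), np.int32(1112), array([ 0.4445, -0.2096]), array([ 54.8,  15.3, -18.4]), np.float64(0.0172))
(array([141., 216.]), np.int32(608), array([ 0.4311, -0.3706]), array([39.7, 19.3, 12.6]), np.float64(0.017))
```

View pics/w5.png

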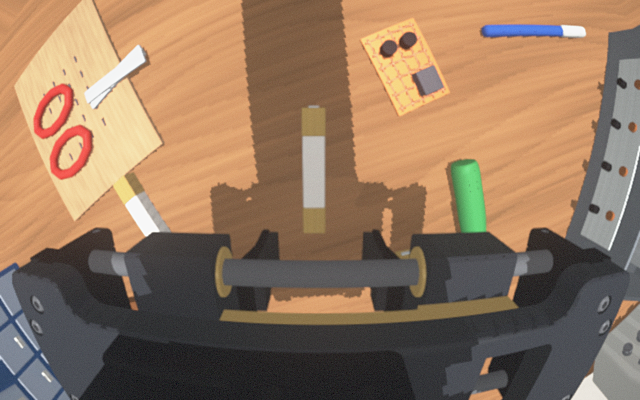

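>>> {"name": "apply_moves", "arguments": {"plan": [[0.45, [-0.1, -0.3, 4], 0], [0.45, [0, 0, 3], 0], [0.45, [0, 0, 1.8], 0], [0.6, [0, 0, 0], 0], [1, [0, 0, 0], 0], [1, [0, 0, 0], 0], [1, [0, 0, 0], 0], [1, [0, 0, 0], 0], [1, [0, 0, 0], 0], [1, [0, 0, -4], 0], [1, [0, 0, -5], 0], [1, [0, 0, -5], 0], [1, [0, 0, 0], 0]]}}

```text
t: 17.0
tool_pos: [0.476, -0.2195, 0.1617]
eef_rot: [[-0.948, 0.319, 0.006], [0.319, 0.948, -0.004], [-0.008, -0.002, -1.0]]
contact_force: [0.2, 0.5, -0.5]
grip_width: 0.0175
finger_force: 40.0
```

```bash
python3 - <<'E'
from h import *
print(manip.get_state()['grip_width'])
tgt(box(-.20,.033,.16),58.6)
E
```

```text
0.01750113136572689
t 17.0 pos [ 0.476  -0.2195  0.1617] yaw 161.4 j7 1.54 zt [ 0.006 -0.004 -1.   ] | roll 102.8 then cm [ 18.93 -17.05   0.17]
```

>>> {"name": "apply_moves", "arguments": {"plan": [[1, [0, 0, 0], 10.3], [1, [0, 0, 0], 10.3], [1, [0, 0, 0], 10.3], [1, [0, 0, 0], 10.3], [1, [0, 0, 0], 10.3], [1, [0, 0, 0], 10.3], [1, [0, 0, 0], 10.3], [1, [0, 0, 0], 10.3], [1, [0, 0, 0], 10.3], [1, [0, 0, 0], 10.1], [1, [5, 0, 0], 0], [1, [5, 0, 0], 0], [1, [5, 0, 0], 0], [1, [3, 0, 0], 0], [1, [0, -4, 0], 0], [1, [0, -4, 0], 0], [1, [0, -4, 0], 0], [1, [0, -4, 0], 0], [1, [0, 0, 0], 0], [1, [0, 0, 0], 0]]}}

```text
t: 19.5
tool_pos: [0.4306, 0.018, 0.1572]
eef_rot: [[0.522, 0.853, -0.001], [0.853, -0.522, -0.0], [-0.001, -0.0, -1.0]]
contact_force: [-0.2, -0.7, -0.2]
grip_width: 0.0175
finger_force: 40.0
```

```bash
python3 - <<'E'
from h import *
print(manip.get_state()['grip_width'])
tgt(box(-.19,.033,.128),58.6)
p,d,c=shot('wrist');W=wcloud(d,c)
hsv=cv2.cvtColor(p,cv2.COLOR_RGB2HSV);B=inbox(W)
m=(B[...,0]>-.2)&(B[...,0]<-.106)&(B[...,2]>.12)&(B[...,2]<.18)&(abs(B[...,1]-.033)<.03)
q=B[m];print(len(q),np.round(np.percentile(q,[2,50,98],axis=0),4))
E
```

```text
0.017490027487261885
t 19.5 pos [0.4306 0.018  0.1572] yaw 58.6 j7 -0.59 zt [-0.001 -0.    -1.   ] | roll -0.0 then cm [ 2.02 -0.81  2.92]
5765 [[-0.1996  0.0094  0.1487]
 [-0.1668  0.0259  0.156 ]
 [-0.1311  0.0422  0.1731]]
```

>>> {"name": "apply_moves", "arguments": {"plan": [[1, [0, -0.8, 1.5], 0], [1, [0, 0, 1.4], 0], [1, [1.5, 0, 0], 0], [1, [1.5, 0, 0], 0], [1, [1, 0, 0], 0], [1, [0.5, 0, 0], 0], [1, [0.5, 0, 0], 0], [1, [0.4, 0, 0], 0], [1, [0, 0, 0], 0]]}}

```text
t: 20.68
tool_pos: [0.4523, 0.069, 0.1289]
eef_rot: [[0.521, 0.853, 0.0], [0.853, -0.521, 0.0], [0.0, 0.0, -1.0]]
contact_force: [0.1, -0.3, -1.1]
grip_width: 0.0176
finger_force: 40.0
```

>>> {"name": "apply_moves", "arguments": {"plan": [[1, [0.3, 0, 0], 0], [1, [0.3, 0, 0], 0], [1, [0.2, 0, 0], 0], [1, [0, 0, 0], 0]]}}

```text
t: 21.18
tool_pos: [0.4538, 0.0712, 0.1282]
eef_rot: [[0.523, 0.852, -0.007], [0.852, -0.523, -0.007], [-0.009, -0.002, -1.0]]
contact_force: [-8.0, -10.5, 5.1]
grip_width: 0.0178
finger_force: 40.0
```

```bash
python3 - <<'E'
from h import *
tgt(box(-.147,.033,.128),58.6)
p,d,c=shot('scene');B=inbox(cloud(d,c))
m=(B[...,0]>-.1)&(B[...,0]<-.05)&(B[...,2]>.09)&(B[...,2]<.14)&(abs(B[...,1])<.13)
q=B[m]
for y in np.arange(-.03,.08,.01):
    s=q[(q[:,1]>=y)&(q[:,1]<y+.01)]
    if len(s):print(round(y*1000),len(s),'x',np.round(np.percentile(s[:,0],[5,50,95])*1000),'z',np.round(np.percentile(s[:,2],[5,50,95])*1000))
E
```

```text
t 21.18 pos [0.4538 0.0712 0.1282] yaw 58.4 j7 -0.8 zt [-0.007 -0.007 -1.   ] | roll -0.2 then cm [ 0.58 -0.02  0.02]
-30 3 x [-98. -82. -81.] z [ 93. 115. 120.]
-20 8 x [-83. -81. -67.] z [ 91. 112. 118.]
-10 1 x [-80. -80. -80.] z [117. 117. 117.]
0 1 x [-75. -75. -75.] z [98. 98. 98.]
10 3 x [-94. -90. -77.] z [91. 94. 95.]
```

>>> {"name": "apply_moves", "arguments": {"plan": [[1, [-1, 0, 0], 0], [1, [-3, 0, 0], 0], [1, [-2, 0, -1], 0], [1, [0, 0, -4], 0], [1, [0, 4, -4], 0], [1, [0, 5, 0], 0], [1, [0, 5, 0], 0], [1, [0, 5, 0], 0], [1, [0, 0, 0], 0]]}}

```text
t: 22.35
tool_pos: [0.5891, -0.0775, 0.2171]
eef_rot: [[0.525, 0.851, -0.0], [0.851, -0.525, 0.003], [0.002, -0.002, -1.0]]
contact_force: [-0.2, 0.4, -2.1]
grip_width: 0.0176
finger_force: 40.0
```

```bash
python3 - <<'E'
from h import *
p,d,c=shot('scene');B=inbox(cloud(d,c))
m=(B[...,0]>-.1)&(B[...,0]<-.05)&(B[...,2]>.09)&(B[...,2]<.14)&(abs(B[...,1])<.13)
q=B[m]
for y in np.arange(-.03,.08,.01):
    s=q[(q[:,1]>=y)&(q[:,1]<y+.01)]
    if len(s):print(round(y*1000),len(s),'x',np.round(np.percentile(s[:,0],[5,50,95])*1000),'z',np.round(np.percentile(s[:,2],[5,50,95])*1000))
print(manip.get_state()['grip_width'])
tgt([.4474,-.2092,.06],58.6)
E
```

```text
0.017595057896429483
t 22.4 pos [ 0.5878 -0.0754  0.2176] yaw 58.5 j7 -0.6 zt [-0.001  0.003 -1.   ] | roll -0.1 then cm [-18.74  -5.01  15.76]
```

```bash
python3 - <<'E'
from h import *
tgt([.4316,-.2348,.06])
p,d,c=shot('scene');cv2.imwrite('pics/s6.png',cv2.resize(p[130:240,300:430],None,fx=6,fy=5.4,interpolation=cv2.INTER_CUBIC)[:,:,::-1])
E
```

```text
t 22.4 pos [ 0.5878 -0.0754  0.2176] yaw 58.5 j7 -0.6 zt [-0.001  0.003 -1.   ] | roll 0 then cm [-21.76  -4.97  15.76]
```

View pics/s6.png

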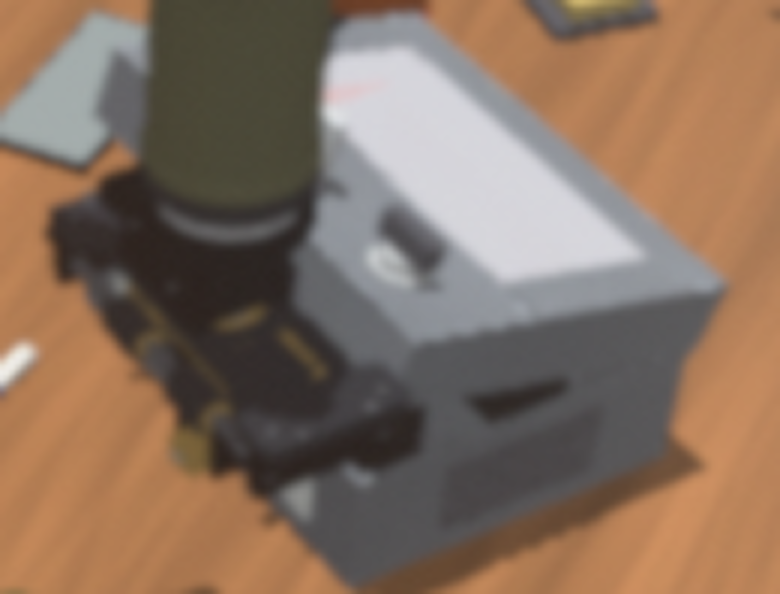

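The arm hides the front of the box. I'll go to the put-down spot, look from there, and only then release the bar.

>>> {"name": "apply_moves", "arguments": {"plan": [[1, [-4, -0.5, 0], 0], [1, [-5, -1, 0], 0], [1, [-5, -1, 3], 0], [1, [-5, -2, 4], 0], [1, [-2.7, -0.5, 4], 0], [1, [0, 0, 3], 0], [1, [0, 0, 1], 0], [1, [0, 0, 0], 0]]}}

```text
t: 23.45
tool_pos: [0.4346, -0.2306, 0.0721]
eef_rot: [[0.52, 0.854, 0.0], [0.854, -0.52, -0.0], [0.0, 0.0, -1.0]]
contact_force: [0.0, 0.3, -0.7]
grip_width: 0.0173
finger_force: 40.0
```

```bash
python3 - <<'E'
from h import *
p,d,c=shot('scene');B=inbox(cloud(d,c))
m=(B[...,0]>-.1)&(B[...,0]<-.05)&(B[...,2]>.09)&(B[...,2]<.14)&(abs(B[...,1])<.13)
q=B[m]
for y in np.arange(-.03,.08,.01):
    s=q[(q[:,1]>=y)&(q[:,1]<y+.01)]
    if len(s):print(round(y*1000),len(s),'x',np.round(np.percentile(s[:,0],[5,50,95])*1000),'z',np.round(np.percentile(s[:,2],[5,50,95])*1000))
tgt([.4316,-.2348,.02])
E
```

```text
-20 8 x [-84. -80. -66.] z [ 92. 113. 120.]
-10 5 x [-84. -80. -67.] z [ 95. 116. 119.]
0 7 x [-82. -80. -76.] z [ 99. 112. 118.]
10 16 x [-99. -89. -76.] z [ 91.  98. 114.]
20 9 x [-81. -77. -75.] z [ 95. 101. 108.]
30 11 x [-85. -78. -74.] z [ 91. 101. 107.]
40 13 x [-97. -78. -74.] z [ 90.  99. 108.]
50 15 x [-100.  -90.  -75.] z [ 94.  98. 106.]
60 1 x [-93. -93. -93.] z [95. 95. 95.]
t 23.5 pos [ 0.4352 -0.231   0.0728] yaw 58.7 j7 -0.21 zt [ 0.002 -0.001 -1.   ] | roll 0 then cm [-0.51 -0.11  5.28]
```

The plate now leans back about 0.45 rad, so the catch is pushed. I'll set the bar down and take the handle again.

>>> {"name": "apply_moves", "arguments": {"plan": [[1, [-0.5, -0.1, 2.5], 0], [1, [0, 0, 2], 0], [1, [0, 0, 0.7], 0], [1, [0, 0, 0], 0], [0.6, [0, 0, 0], 0], [0.55, [0, 0, 0], 0], [0.5, [0, 0, 0], 0], [0.5, [0, 0, -4], 0], [0.5, [0, 0, -5], 0], [0.5, [0, 0, -5], 0], [0.5, [0, 0, -5], 0], [0.5, [0, 0, -5], 0], [0.5, [0, 0, -2], 0]]}}

```text
t: 25.12
tool_pos: [0.432, -0.2357, 0.2832]
eef_rot: [[0.521, 0.853, 0.004], [0.853, -0.521, -0.004], [-0.001, 0.005, -1.0]]
contact_force: [-0.5, 0.5, -0.3]
grip_width: 0.0437
finger_force: 0.0
```

```bash
python3 - <<'E'
from h import *
tgt(hpos(.30)-[0,0,.002],148.6)
p,d,c=shot('top');W=cloud(d,c);z=W[...,2]
for b in bars(p,W):print(b)
B=inbox(W);m=(B[...,2]>.23)&(abs(B[...,0])<.12)&(abs(B[...,1])<.14)&(B[...,2]<.26)
print(rect(W[m][:,:2]),m.sum(),np.nanmedian(z[m]),'exp',hpos(.28),hpos(.3))
E
```

```text
t 25.12 pos [ 0.432  -0.2357  0.2832] yaw 58.6 j7 -0.09 zt [ 0.004 -0.004 -1.   ] | roll -90.0 then cm [14.34 38.56  4.47]
(array([419., 161.]), np.int32(73), array([ 0.6187, -0.3444]), array([ 41.6,  17.8, -18. ]), np.float64(0.0181))
(array([359., 169.]), np.int32(100), array([ 0.5916, -0.1628]), array([54.4, 16.3, -7.6]), np.float64(0.0175))
(array([0.50866095, 0.16626785]), 97.92369842529297, 12.747936248779297, -30.88266372680664) 173 0.24225731513880078 exp [0.50892331 0.16570664 0.23755805] [0.51042415 0.16816542 0.24049698]
```

>>> {"name": "apply_moves", "arguments": {"plan": [[0.5, [0, 0, 0], -10], [0.5, [0, 0, 0], -10], [0.5, [0, 0, 0], -10], [0.5, [0, 0, 0], -10], [0.5, [0, 0, 0], -10], [0.5, [0, 0, 0], -10], [0.5, [0, 0, 0], -10], [0.5, [0, 0, 0], -10], [0.5, [0, 0, 0], -10], [0.5, [2, 5, 0], 0], [0.5, [2, 5, 0], 0], [0.5, [2, 5, 0], 0], [0.5, [2, 5, 0], 0], [0.5, [2, 5, 0], 0], [0.5, [2, 5, 0], 0], [0.5, [2, 5, 0], 0], [0.5, [0.3, 3.3, 0], 0], [0.5, [0, 0, 0], 0], [0.5, [0, 0, 0], 0]]}}

```text
t: 27.55
tool_pos: [0.5081, 0.1652, 0.2788]
eef_rot: [[-0.853, 0.522, -0.001], [0.522, 0.853, -0.001], [0.001, -0.001, -1.0]]
contact_force: [0.2, 0.3, -0.7]
grip_width: 0.0435
finger_force: 0.0
```

```bash
python3 - <<'E'
from h import *
tgt(hpos(.285)-[0,0,.002],148.6)
for b in np.arange(.285,1.6,.1):
    e=hpos(b+.1)-hpos(b);print(round(b+.1,3),round(e[:2]@bx*100,2),round(-e[2]*100,2))
E
```

```text
t 27.55 pos [0.5081 0.1652 0.2788] yaw 148.5 j7 0.56 zt [-0.001 -0.001 -1.   ] | roll -0.1 then cm [-0.04  0.16  4.25]
0.385 1.5 -1.4
0.485 1.64 -1.25
0.585 1.75 -1.08
0.685 1.85 -0.9
0.785 1.93 -0.71
0.885 1.99 -0.51
0.985 2.03 -0.31
1.085 2.05 -0.1
1.185 2.05 0.1
1.285 2.03 0.31
1.385 1.99 0.51
1.485 1.93 0.7
1.585 1.85 0.89
1.685 1.75 1.07
```

>>> {"name": "apply_moves", "arguments": {"plan": [[0.5, [0, 0.1, 2], 0], [0.5, [0, 0, 2.25], 0], [0.7, [0, 0, 0], 0], [1, [0, 0, 0], 0], [1, [0, 0, 0], 0], [1, [0, 0, 0], 0], [1, [0, 0, 0], 0], [1, [0, 0, 0], 0], [1, [0, 0.75, -0.7], 0], [1, [0, 0.75, -0.7], 0], [1, [0, 0.82, -0.63], 0], [1, [0, 0.82, -0.62], 0], [1, [0, 0.87, -0.54], 0], [1, [0, 0.88, -0.54], 0], [1, [0, 0, 0], 0]], "grip_force": 20}}

```text
t: 29.42
tool_pos: [0.5335, 0.2064, 0.2754]
eef_rot: [[-0.853, 0.522, -0.003], [0.522, 0.853, -0.005], [-0.0, -0.006, -1.0]]
contact_force: [-6.4, -7.2, 9.4]
grip_width: 0.0089
finger_force: 20.0
```

```bash
python3 - <<'E'
from h import *
tgt(hpos(.585)-[0,0,.002],148.6);print(manip.get_state()['grip_width'],manip.get_state()['contact_force'])
E
```

```text
t 29.43 pos [0.5335 0.2064 0.2754] yaw 148.5 j7 0.43 zt [-0.003 -0.005 -1.   ] | roll -0.1 then cm [-0.02  0.21  0.19]
0.008936248369767964 [-6.43862117 -7.19532167  9.43523951]
```

>>> {"name": "apply_moves", "arguments": {"plan": [[1, [0, 1.0, -0.4], 0], [1, [0, 0.95, -0.4], 0], [1, [0, 0.97, -0.36], 0], [1, [0, 0.97, -0.35], 0], [1, [0, 1.0, -0.26], 0], [1, [0, 1.0, -0.25], 0], [1, [0, 1.02, -0.16], 0], [1, [0, 1.02, -0.15], 0], [1, [0, 1.03, -0.05], 0], [1, [0, 1.03, -0.05], 0], [1, [0, 1.03, 0.05], 0], [1, [0, 1.03, 0.05], 0], [1, [0, 0, 0], 0]]}}

```text
t: 31.05
tool_pos: [0.5984, 0.3122, 0.2979]
eef_rot: [[-0.853, 0.521, 0.002], [0.521, 0.853, 0.001], [-0.001, 0.002, -1.0]]
contact_force: [1.6, -2.0, 2.6]
grip_width: 0.009
finger_force: 20.0
```

```bash
python3 - <<'E'
from h import *
tgt(hpos(1.185)-[0,0,.002],148.6);print(manip.get_state()['grip_width'],manip.get_state()['contact_force'])
tgt(hpos(1.53)-[0,0,.002],148.6)
E
```

```text
t 31.05 pos [0.5984 0.3122 0.2979] yaw 148.6 j7 0.24 zt [ 0.002  0.001 -1.   ] | roll -0.0 then cm [ 0.01 -0.28  0.02]
0.009005978874293729 [ 1.57479717 -1.99412672  2.62979287]
t 31.05 pos [0.5984 0.3122 0.2979] yaw 148.6 j7 0.24 zt [ 0.002  0.001 -1.   ] | roll -0.0 then cm [0.01 6.53 1.91]
```

>>> {"name": "apply_moves", "arguments": {"plan": [[1, [0, 1.0, 0.15], 0], [1, [0, 1.0, 0.2], 0], [1, [0, 1.0, 0.26], 0], [1, [0, 1.0, 0.3], 0], [1, [0, 0.98, 0.34], 0], [1, [0, 0.96, 0.38], 0], [1, [0, 0.9, 0.4], 0], [1, [0, 0, 0], 0], [1, [0, 0, 0], 0], [0.7, [0, 0, 0], 0], [0.65, [0, 0, 0], 0], [0.65, [0, 0, -3], 0], [0.65, [0, 0, -4], 0], [0.65, [0, -4, -3], 0], [0.65, [0, -5, 0], 0], [0.65, [0, -5, 0], 0], [0.65, [0, -5, 0], 0], [0.65, [0, 0, 0], 0]]}}

```text
t: 33.3
tool_pos: [0.5333, 0.2041, 0.3774]
eef_rot: [[-0.85, 0.527, 0.001], [0.527, 0.85, -0.004], [-0.003, -0.003, -1.0]]
contact_force: [-0.1, -0.7, -1.2]
grip_width: 0.0303
finger_force: 0.0
```

```bash
python3 - <<'E'
from h import *
p,d,c=shot('top');W=cloud(d,c);z=W[...,2]
for b in bars(p,W):print(b)
B=inbox(W);m=(B[...,2]>.25)&(B[...,2]<.34)&(B[...,0]>.09)&(B[...,0]<.25)&(abs(B[...,1])<.15)
q=B[m];print(len(q),np.percentile(q,[1,10,50,90,99],axis=0).round(3))
tgt(box(0,0,.3),58.6)
cv2.imwrite('pics/t7.png',cv2.resize(p[60:260,150:450],None,fx=2.6,fy=2.6)[:,:,::-1])
E
```

```text
(array([418., 163.]), np.int32(101), array([ 0.6122, -0.3422]), array([ 57.2,  16.9, -16.3]), np.float64(0.0182))
(array([359., 169.]), np.int32(101), array([ 0.5918, -0.1625]), array([54.3, 16.2, -8.4]), np.float64(0.0182))
(array([356., 215.]), np.int32(101), array([ 0.4534, -0.1566]), array([54.4, 16.7, 58.7]), np.float64(0.0174))
(array([428., 220.]), np.int32(101), array([ 0.4418, -0.3681]), array([54.8, 17.9, 11.9]), np.float64(0.0177))
(array([423., 267.]), np.int32(115), array([ 0.3028, -0.3535]), array([ 73.4,  15.9, -79.3]), np.float64(0.0118))
1172 [[ 0.102 -0.142  0.269]
 [ 0.106 -0.132  0.303]
 [ 0.128 -0.086  0.308]
 [ 0.152  0.132  0.311]
 [ 0.181  0.142  0.313]]
t 33.35 pos [0.5336 0.2065 0.3776] yaw 148.4 j7 0.45 zt [ 0.001 -0.001 -1.   ] | roll 89.8 then cm [-0.43  3.52  7.76]
```

View pics/t7.png

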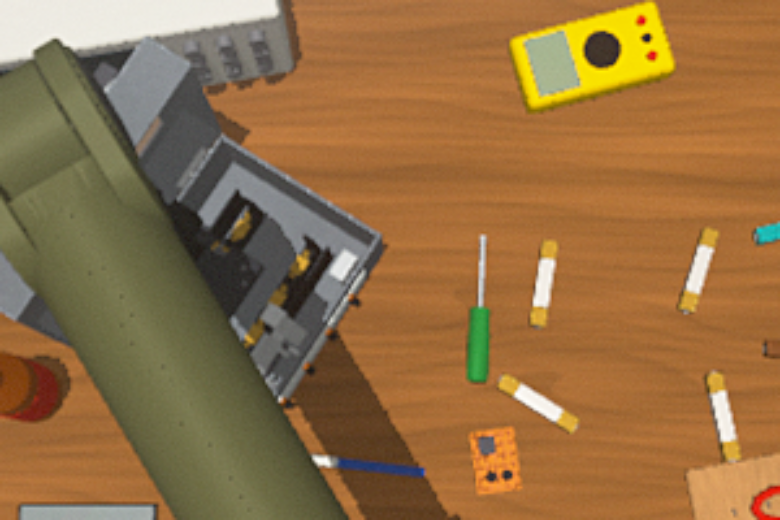

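The lid stands open. The bar I set down now lies at (356,215), apparently moved by the announced knock; the others are unchanged. I'll pick that one first, because it is already parallel to the box's x.

```bash
python3 - <<'E'
from h import *
tgt([.4471,-.1668,.10],58.6)
E
```

```text
t 33.35 pos [0.5336 0.2065 0.3776] yaw 148.4 j7 0.45 zt [ 0.001 -0.001 -1.   ] | roll 89.8 then cm [-36.37  12.06  27.76]
```

>>> {"name": "apply_moves", "arguments": {"plan": [[0.65, [0, 0, 0], 10], [0.65, [0, 0, 0], 10], [0.65, [0, 0, 0], 10], [0.65, [0, 0, 0], 10], [0.65, [0, 0, 0], 10], [0.65, [0, 0, 0], 10], [0.65, [0, 0, 0], 10], [0.65, [0, 0, 0], 10], [0.65, [0, 0, 0], 9.8], [0.65, [0, 0, 0], 0]]}}

```text
t: 34.6
tool_pos: [0.5335, 0.2104, 0.3772]
eef_rot: [[0.513, 0.858, -0.001], [0.858, -0.513, 0.002], [0.001, -0.001, -1.0]]
contact_force: [-0.7, -0.7, -0.9]
grip_width: 0.0305
finger_force: 0.0
```

>>> {"name": "apply_moves", "arguments": {"plan": [[0.65, [-4, 1, 0], 0], [0.65, [-5, 1.5, 0], 0], [0.65, [-5, 1.5, 0], 0], [0.65, [-5, 1.5, 2], 0], [0.65, [-5, 1.5, 4], 0], [0.65, [-5, 2, 5], 0], [0.65, [-4, 2, 5], 0], [0.65, [-3.4, 1, 5], 0], [0.65, [0, 0, 5], 0], [0.65, [0, 0, 1.5], 0], [0.65, [0, 0, 0], 0], [0.65, [0, 0, 0], 0]]}}

```text
t: 36.1
tool_pos: [0.452, -0.152, 0.1173]
eef_rot: [[0.516, 0.856, 0.003], [0.856, -0.516, -0.001], [0.001, 0.004, -1.0]]
contact_force: [0.4, -0.1, 0.6]
grip_width: 0.0304
finger_force: 0.0
```

```bash
python3 - <<'E'
from h import *
p,d,c=shot('wrist')
for b in bars(p,wcloud(d,c)):print(b)
tgt([.4471,-.1668,.0185],58.6)
E
```

```text
(array([628.,  44.]), np.int32(1230), array([ 0.8665, -0.1624]), array([118.8,  50. ,  16.3]), np.float64(0.0354))
(array([125.,  30.]), np.int32(333), array([0.3824, 0.0868]), array([38.2, 11.8, 84.3]), np.float64(0.011))
(array([436.,  57.]), np.int32(588), array([ 0.6011, -0.0915]), array([85. ,  6.2, -1.9]), np.float64(0.0149))
(array([465., 137.]), np.int32(1188), array([ 0.5898, -0.1629]), array([57.9, 18. , -7.6]), np.float64(0.0171))
(array([323., 190.]), np.int32(131), array([ 0.4603, -0.1425]), array([21.8, 12.2, 75.9]), np.float64(0.0172))
(array([320., 206.]), np.int32(48), array([ 0.4521, -0.151 ]), array([10.2,  9.1, 59.5]), np.float64(0.0172))
(array([514., 283.]), np.int32(61), array([ 0.5846, -0.3342]), array([17.2,  7.6, 62.9]), np.float64(0.0169))
t 36.15 pos [ 0.4519 -0.1522  0.1174] yaw 58.9 j7 -0.31 zt [ 0.004 -0.002 -1.   ] | roll 0.3 then cm [-1.5   0.35  9.89]
```

>>> {"name": "apply_moves", "arguments": {"plan": [[0.65, [-1.5, 0.3, 3], 0], [0.65, [0, 0, 4], 0], [0.65, [0, 0, 2.8], 0], [0.65, [0, 0, 0], 0], [1, [0, 0, 0], 0], [1, [0, 0, 0], 0], [1, [0, 0, 0], 0], [1, [0, 0, 0], 0], [1, [0, 0, 0], 0], [1, [0, 0, -4], 0], [1, [0, 0, -5], 0], [1, [0, 0, -5], 0], [1, [0, 0, -4], 0], [1, [0, 0, 0], 0]], "grip_force": 35}}

```text
t: 37.9
tool_pos: [0.4466, -0.1673, 0.2004]
eef_rot: [[0.518, 0.855, 0.005], [0.855, -0.518, -0.003], [0.0, 0.006, -1.0]]
contact_force: [0.5, -0.1, -1.0]
grip_width: 0.0178
finger_force: 35.0
```

```bash
python3 - <<'E'
from h import *
for y in (-.069,-.023,.023,.069):tgt(box(-.012,y,.15),58.6)
p,d,c=shot('top');W=cloud(d,c);B=inbox(W)
hsv=cv2.cvtColor(p,cv2.COLOR_RGB2HSV)
m=(abs(B[...,0])<.07)&(abs(B[...,1])<.12)&(B[...,2]>.055)&(B[...,2]<.075)&(hsv[...,1]>70)&(hsv[...,0]>12)&(hsv[...,0]<35)
n,l,st,ce=cv2.connectedComponentsWithStats(m.astype(np.uint8))
for i in range(1,n):
    if st[i,4]>3:q=B[l==i];print(st[i,4],q.mean(0).round(3),np.ptp(q,axis=0).round(3))
cv2.imwrite('pics/t8.png',cv2.resize(p[60:260,150:450],None,fx=2.6,fy=2.6)[:,:,::-1])
E
```

```text
t 37.9 pos [ 0.4466 -0.1673  0.2004] yaw 58.8 j7 -0.24 zt [ 0.005 -0.003 -1.   ] | roll 0.2 then cm [34.81 -1.63  5.04]
t 37.9 pos [ 0.4466 -0.1673  0.2004] yaw 58.8 j7 -0.24 zt [ 0.005 -0.003 -1.   ] | roll 0.2 then cm [34.81 -6.23  5.04]
t 37.9 pos [ 0.4466 -0.1673  0.2004] yaw 58.8 j7 -0.24 zt [ 0.005 -0.003 -1.   ] | roll 0.2 then cm [ 34.81 -10.83   5.04]
t 37.9 pos [ 0.4466 -0.1673  0.2004] yaw 58.8 j7 -0.24 zt [ 0.005 -0.003 -1.   ] | roll 0.2 then cm [ 34.81 -15.43   5.04]
7 [ 0.039 -0.087  0.06 ] [0.006 0.007 0.01 ]
4 [ 0.038 -0.042  0.06 ] [0.004 0.004 0.005]
4 [-0.039 -0.087  0.06 ] [0.004 0.005 0.005]
5 [0.039 0.005 0.059] [0.005 0.006 0.007]
4 [-0.039 -0.041  0.061] [0.005 0.003 0.006]
5 [-0.039  0.05   0.06 ] [0.004 0.005 0.008]
```

View pics/t8.png

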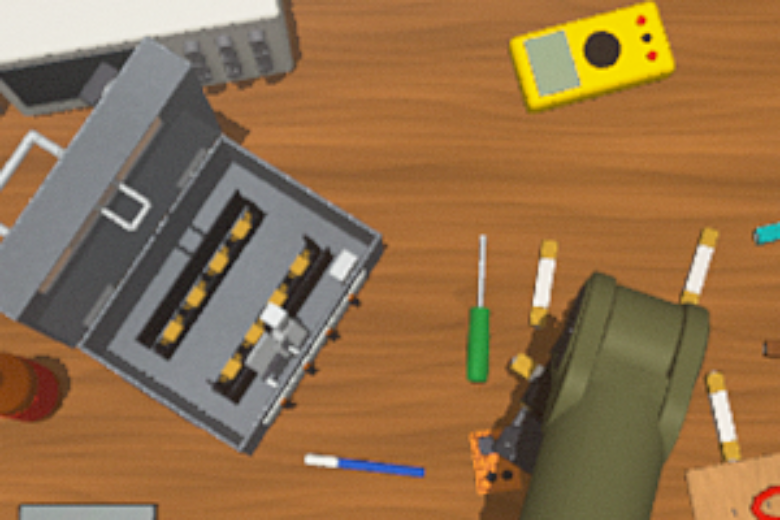

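```bash
python3 - <<'E'
from h import *
p,d,c=shot('top');W=cloud(d,c);B=inbox(W)
hsv=cv2.cvtColor(p,cv2.COLOR_RGB2HSV)
br=(hsv[...,1]>100)&(hsv[...,0]>12)&(hsv[...,0]<35)&(hsv[...,2]>110)
m=br&(abs(B[...,0])<.07)&(abs(B[...,1])<.12)&(B[...,2]>.04)&(B[...,2]<.08)
for sx in(-1,1):
  q=B[m&(B[...,0]*sx>0)]
  for y0 in(-.069,-.023,.023,.069):
    s=q[abs(q[:,1]-y0)<.023]
    if len(s):print(sx,y0,len(s),'floor y',np.round([s[s[:,2]<.05][:,1].min(),s[s[:,2]<.05][:,1].max()] if (s[:,2]<.05).any() else 0,3),'all y',s[:,1].min().round(3),s[:,1].max().round(3),'x',np.median(s[:,0]).round(3))
m=(B[...,0]>-.1)&(B[...,0]<-.03)&(abs(B[...,1])<.13)&(B[...,2]>.072)
q=B[m]
for x in np.arange(-.1,-.03,.01):
  print(round(x*1000),[int(1000*q[(abs(q[:,0]-x-.005)<.005)&(abs(q[:,1]-y-.005)<.005)][:,2].max(initial=0)) for y in np.arange(-.11,.11,.01)])
E
```

```text
-1 -0.069 46 floor y [-0.083 -0.06 ] all y -0.087 -0.054 x -0.038
-1 -0.023 33 floor y [-0.036 -0.019] all y -0.041 -0.019 x -0.039
-1 0.023 45 floor y [0.011 0.037] all y 0.006 0.037 x -0.039
-1 0.069 50 floor y [0.057 0.082] all y 0.051 0.085 x -0.038
1 -0.069 44 floor y [-0.088 -0.057] all y -0.088 -0.057 x 0.04
1 -0.023 45 floor y [-0.036 -0.012] all y -0.04 -0.009 x 0.039
1 0.023 46 floor y [0.01  0.037] all y 0.005 0.038 x 0.04
1 0.069 48 floor y [0.056 0.081] all y 0.051 0.084 x 0.039
-100 [0, 127, 125, 129, 121, 0, 99, 0, 94, 95, 94, 0, 105, 98, 98, 98, 107, 108, 91, 97, 97, 92]
-90 [0, 125, 125, 128, 126, 0, 0, 0, 0, 0, 0, 0, 103, 93, 90, 91, 90, 96, 0, 0, 0, 0]
-80 [0, 0, 0, 0, 0, 0, 0, 0, 0, 0, 87, 83, 109, 121, 118, 119, 117, 86, 0, 0, 0, 0]
-70 [0, 79, 74, 81, 76, 80, 72, 80, 75, 0, 130, 128, 125, 131, 130, 132, 130, 0, 0, 0, 81, 0]
-60 [0, 73, 79, 78, 74, 78, 77, 75, 77, 80, 131, 129, 75, 0, 0, 0, 0, 79, 75, 74, 78, 0]
-50 [0, 92, 0, 0, 0, 0, 0, 0, 0, 123, 127, 128, 0, 0, 0, 0, 0, 0, 0, 0, 88, 0]
-40 [0, 93, 0, 0, 0, 0, 0, 0, 0, 0, 0, 0, 0, 0, 0, 0, 0, 0, 0, 0, 87, 0]
-30 [0, 0, 0, 0, 0, 0, 0, 0, 0, 0, 0, 0, 0, 0, 0, 0, 0, 0, 0, 0, 0, 0]
```

>>> {"name": "apply_moves", "arguments": {"plan": [[1, [4, -1, 0], 0], [1, [5, -2, 0], 0], [1, [5, -2, -1], 0], [1, [5, -2, -1], 0], [1, [5, -2.4, 0], 0], [1, [5, -3, 0], 0], [1, [4, -3, 0], 0], [1, [0, 0, 0], 0], [1, [0, 0, 0], -10], [1, [0, 0, 0], -10], [1, [0, 0, 0], -10], [1, [0, 0, 0], -10], [1, [0, 0, 0], -10], [1, [0, 0, 0], -10], [1, [0, 0, 0], -10], [1, [0, 0, 0], -10], [1, [0, 0, 0], -10], [1, [0, 0, 0], -10]]}}

```text
t: 40.25
tool_pos: [0.4836, 0.1935, 0.2154]
eef_rot: [[-0.934, 0.358, -0.003], [0.358, 0.934, -0.001], [0.002, -0.002, -1.0]]
contact_force: [0.7, -0.3, -1.1]
grip_width: 0.0174
finger_force: 35.0
```

>>> {"name": "apply_moves", "arguments": {"plan": [[1, [0, 0, 0], -10], [1, [0, 0, 0], -10], [1, [0, 0, 0], -10], [1, [0, 0, 0], -10], [1, [0, 0, 0], -10], [1, [0, 0, 0], -10], [1, [0, 0, 0], -10], [1, [0, 0, 0], -10], [1, [0, 0, 0], 0], [1, [0, 0, 0], 0]]}}

```text
t: 41.5
tool_pos: [0.484, 0.1945, 0.2164]
eef_rot: [[-0.522, -0.853, -0.001], [-0.853, 0.522, -0.0], [0.001, 0.001, -1.0]]
contact_force: [0.2, 0.1, -1.4]
grip_width: 0.0178
finger_force: 35.0
```

```bash
python3 - <<'E'
from h import *
tgt(box(.014,.069,.15),238.6);print(manip.get_state()['grip_width'])
p,d,c=shot('top');B=inbox(cloud(d,c))
m=(B[...,0]>-.06)&(B[...,0]<0)&(abs(B[...,1])<.012)&(B[...,2]>.115)&(B[...,2]<.135);print('hook max x',B[m][:,0].max(initial=-9))
p,d,c=shot('wrist')
for b in bars(p,wcloud(d,c)-[0,0,.15]):print(b)
E
```

```text
t 41.5 pos [0.484  0.1945 0.2164] yaw -121.4 j7 2.0 zt [-0.001 -0.    -1.   ] | roll -0.0 then cm [-4.58 -0.23  6.64]
0.017759206480241013
hook max x -0.0470761539480942
(array([ 43., 367.]), np.int32(798), array([0.9049, 0.1902]), array([95.8, 87.3, 11.5]), np.float64(0.0245))
```

>>> {"name": "apply_moves", "arguments": {"plan": [[1, [-2.5, -0.1, 0], 0], [1, [-2.1, -0.1, 2], 0], [1, [0, 0, 4], 0], [1, [0, 0, 3], 0], [1, [0, 0, 2], 0], [1, [0, 0, 0], 0]]}}

```text
t: 42.35
tool_pos: [0.509, 0.2332, 0.1061]
eef_rot: [[-0.519, -0.855, -0.002], [-0.855, 0.519, -0.001], [0.002, 0.002, -1.0]]
contact_force: [0.8, 0.6, -0.7]
grip_width: 0.0177
finger_force: 35.0
```

```bash
python3 - <<'E'
from h import *
tgt(box(.014,.069,.0635),238.6);print(manip.get_state()['grip_width'])
E
```

```text
t 42.35 pos [0.509  0.2332 0.1061] yaw -121.2 j7 1.79 zt [-0.002 -0.001 -1.   ] | roll 0.2 then cm [ 0.03 -0.11  4.26]
0.01769315899318978
```

>>> {"name": "apply_moves", "arguments": {"plan": [[1, [0, -0.1, 2], 0], [1, [0, 0, 1.2], 0], [1, [0, 0, 0.6], 0], [1, [0, 0, 0.3], 0], [1, [0, 0, 0], 0]]}}

```text
t: 42.98
tool_pos: [0.5107, 0.2333, 0.0663]
eef_rot: [[-0.518, -0.855, 0.0], [-0.855, 0.518, 0.0], [-0.0, -0.0, -1.0]]
contact_force: [0.8, -0.3, -0.3]
grip_width: 0.0179
finger_force: 35.0
```

>>> {"name": "apply_moves", "arguments": {"plan": [[1, [0, 0, 0.25], 0], [1, [0, 0, 0], 0], [0.75, [0, 0, 0], 0], [0.7, [0, 0, 0], 0], [0.7, [0, 0, 0], 0], [0.7, [0, 0, -3], 0], [0.7, [0, 0, -4], 0], [0.7, [0, 0, -4], 0], [0.7, [0, 0, -4], 0], [0.7, [0, 0, 0], 0]]}}

```text
t: 44.22
tool_pos: [0.5121, 0.2344, 0.2169]
eef_rot: [[-0.518, -0.855, 0.006], [-0.855, 0.518, 0.002], [-0.004, -0.004, -1.0]]
contact_force: [-0.1, -0.4, -0.5]
grip_width: 0.0262
finger_force: 0.0
```

```bash
cat >> h.py <<'E'
def inn(p,W):
    B=inbox(W);hsv=cv2.cvtColor(p,cv2.COLOR_RGB2HSV)
    m=(hsv[...,1]<60)&(hsv[...,2]>180)&(abs(B[...,0])<.05)&(abs(B[...,1])<.12)&(B[...,2]>.05)&(B[...,2]<.08)
    n,l,st,ce=cv2.connectedComponentsWithStats(m.astype(np.uint8))
    for i in range(1,n):
        if st[i,4]>15:
            q=B[l==i];A=np.c_[q[:,:2],np.ones(len(q))];k=np.linalg.lstsq(A,q[:,2],rcond=None)[0];print('in',st[i,4],np.round((q.min(0)+q.max(0))/2,4),'ptp',np.ptp(q,axis=0).round(3),'zmed',np.median(q[:,2]).round(4),'slope',k[:2].round(3))
E
python3 - <<'E'
from h import *
p,d,c=shot('wrist');inn(p,wcloud(d,c))
p,d,c=shot('top');W=cloud(d,c);inn(p,W)
for b in bars(p,W):print(b)
tgt([.5919,-.1626,.2],172)
E
```

```text
in 891 [0.0034 0.0704 0.0616] ptp [0.057 0.017 0.005] zmed 0.0617 slope [-0.003  0.001]
(array([418., 163.]), np.int32(101), array([ 0.6127, -0.3424]), array([ 55.4,  17.6, -17.1]), np.float64(0.0175))
(array([359., 169.]), np.int32(102), array([ 0.592 , -0.1624]), array([54. , 16.9, -8.9]), np.float64(0.0174))
(array([428., 220.]), np.int32(101), array([ 0.4418, -0.3677]), array([54.9, 17.8, 10. ]), np.float64(0.0179))
(array([423., 267.]), np.int32(104), array([ 0.3026, -0.3529]), array([ 73.4,  16.1, -79. ]), np.float64(0.0115))
t 44.33 pos [0.5106 0.233  0.2135] yaw -121.2 j7 1.87 zt [ 0.    -0.001 -1.   ] | roll 66.8 then cm [-13.56 -38.04   1.35]
```

>>> {"name": "apply_moves", "arguments": {"plan": [[0.6, [0, 0, 0], 9.5], [0.6, [0, 0, 0], 9.5], [0.6, [0, 0, 0], 9.5], [0.6, [0, 0, 0], 9.5], [0.6, [0, 0, 0], 9.5], [0.6, [0, 0, 0], 9.5], [0.6, [0, 0, 0], 9.8], [0.6, [-1.5, -4, 0], 0], [0.6, [-1.7, -5, 0], 0], [0.6, [-1.7, -5, 0], 0], [0.6, [-1.7, -5, 0], 0], [0.6, [-1.7, -5, 0], 0], [0.6, [-1.7, -5, 2], 0], [0.6, [-1.7, -5, 4], 0], [0.6, [-1.7, -4, 4], 0], [0.6, [0, 0, 1.5], 0], [0.6, [0, 0, 0], 0], [0.6, [0, 0, 0], 0]]}}

```text
t: 46.58
tool_pos: [0.5902, -0.1569, 0.1018]
eef_rot: [[-0.991, 0.137, 0.001], [0.137, 0.991, 0.0], [-0.001, 0.0, -1.0]]
contact_force: [-0.0, 0.7, 0.8]
grip_width: 0.035
finger_force: 0.0
```

```bash
python3 - <<'E'
from h import *
tgt([.5959,-.1631,.0185],172)
p,d,c=shot('wrist')
for b in bars(p,wcloud(d,c)):print(b)
E
```

```text
t 46.58 pos [ 0.5902 -0.1569  0.1018] yaw 172.1 j7 1.43 zt [ 0.001  0.    -1.   ] | roll 0.1 then cm [-0.65 -0.53  8.33]
(array([73., 87.]), np.int32(731), array([ 0.4396, -0.3681]), array([58.4, 18.8, 10.9]), np.float64(0.0171))
(array([400., 177.]), np.int32(191), array([ 0.5709, -0.0909]), array([21.5,  5.5, -3.6]), np.float64(0.015))
(array([311., 211.]), np.int32(1169), array([ 0.5898, -0.1631]), array([55.2, 14.8, -8.8]), np.float64(0.0171))
(array([128., 240.]), np.int32(355), array([ 0.5941, -0.3373]), array([ 27.1,  17.6, -18.7]), np.float64(0.0171))
(array([132., 279.]), np.int32(64), array([ 0.6336, -0.3496]), array([17.6,  6. , 76.9]), np.float64(0.0171))
```

>>> {"name": "apply_moves", "arguments": {"plan": [[0.6, [-0.6, -0.5, 3], 0], [0.6, [0, 0, 3], 0], [0.6, [0, 0, 2.3], 0], [0.6, [0, 0, 0], 0], [1, [0, 0, 0], 0], [1, [0, 0, 0], 0], [1, [0, 0, 0], 0], [1, [0, 0, 0], 0], [1, [0, 0, -4], 0], [1, [0, 0, -5], 0], [1, [0, 0, -5], 0], [1, [0, 0, -4], 0], [1, [0, 0, 0], -9], [1, [0, 0, 0], -9], [1, [0, 0, 0], -9], [1, [0, 0, 0], 0]]}}

```text
t: 48.62
tool_pos: [0.5947, -0.1648, 0.1977]
eef_rot: [[-0.946, -0.323, -0.0], [-0.323, 0.946, 0.0], [0.0, 0.0, -1.0]]
contact_force: [-0.8, -0.2, -1.3]
grip_width: 0.0173
finger_force: 35.0
```

```bash
python3 - <<'E'
from h import *
print(manip.get_state()['grip_width'])
tgt(box(.007,.023,.2));tgt(box(.007,.023,.2),238.6)
E
```

```text
0.0172773025116848
t 48.62 pos [ 0.5947 -0.1648  0.1977] yaw -161.1 j7 1.92 zt [-0.  0. -1.] | roll 0 then cm [-7.21 36.34 -0.23]
t 48.62 pos [ 0.5947 -0.1648  0.1977] yaw -161.1 j7 1.92 zt [-0.  0. -1.] | roll -39.7 then cm [-28.78  23.34  -0.23]
```

>>> {"name": "apply_moves", "arguments": {"plan": [[1, [-0.4, 4, 0], 0], [1, [-0.5, 5, 0], 0], [1, [-0.5, 5, 0], 0], [1, [-0.5, 5, 0], 0], [1, [-0.5, 5, 0], 0], [1, [-0.6, 5, 0], 0], [1, [-0.6, 4.3, 0], 0], [1, [0, 0, 0], -10], [1, [0, 0, 0], -10], [1, [0, 0, 0], -10], [1, [0, 0, 0], -9.7], [1, [-2, 0, 0], 0], [1, [-2.7, 0, 0], 0], [1, [0, 0, 4], 0], [1, [0, 0, 4], 0], [1, [0, 0, 0], 0], [1, [0, 0, 0], 0]]}}

```text
t: 50.75
tool_pos: [0.5458, 0.2026, 0.1194]
eef_rot: [[-0.521, -0.854, 0.002], [-0.854, 0.521, 0.001], [-0.001, -0.001, -1.0]]
contact_force: [0.7, -0.3, -0.5]
grip_width: 0.0176
finger_force: 35.0
```

```bash
python3 - <<'E'
from h import *
print(manip.get_state()['grip_width'])
tgt(box(.007,.023,.0635),238.6)
E
```

```text
0.01759202359743344
t 50.75 pos [0.5458 0.2026 0.1194] yaw -121.4 j7 1.88 zt [ 0.002  0.001 -1.   ] | roll 0.0 then cm [0.03 0.03 5.59]
```

>>> {"name": "apply_moves", "arguments": {"plan": [[1, [0, 0, 2], 0], [1, [0, 0, 2], 0], [1, [0, 0, 1], 0], [1, [0, 0, 0.5], 0], [1, [0, 0, 0], 0], [1, [0, 0, 0], 0], [0.75, [0, 0, 0], 0], [0.7, [0, 0, 0], 0], [0.7, [0, 0, 0], 0], [0.7, [0, 0, -3], 0], [0.7, [0, 0, -4], 0], [0.7, [0, 0, -4], 0], [0.7, [0, 0, -4], 0], [0.7, [0, 0, 0], 0]]}}

```text
t: 52.5
tool_pos: [0.5468, 0.2033, 0.2164]
eef_rot: [[-0.52, -0.854, 0.006], [-0.854, 0.52, 0.001], [-0.004, -0.004, -1.0]]
contact_force: [-0.2, 0.3, -1.2]
grip_width: 0.0261
finger_force: 0.0
```

```bash
python3 - <<'E'
from h import *
p,d,c=shot('wrist');inn(p,wcloud(d,c))
p,d,c=shot('top');W=cloud(d,c)
for b in bars(p,W):print(b)
a=np.deg2rad(162.5);g=np.array([.6126,-.3424])-.004*np.array([np.cos(a),np.sin(a)])
print(g);tgt(np.r_[g,.1],162.5)
E
```

```text
in 18 [-0.0463  0.0694  0.0543] ptp [0.002 0.007 0.002] zmed 0.0546 slope [-0.339  0.093]
in 782 [0.0018 0.0244 0.0617] ptp [0.055 0.014 0.004] zmed 0.0617 slope [-0.002  0.005]
in 815 [0.0042 0.0699 0.0611] ptp [0.055 0.017 0.005] zmed 0.0617 slope [-0.     0.001]
(array([418., 163.]), np.int32(101), array([ 0.6116, -0.342 ]), array([ 55.7,  17.3, -16. ]), np.float64(0.0176))
(array([428., 220.]), np.int32(101), array([ 0.4417, -0.3677]), array([54.9, 17.3, 16. ]), np.float64(0.0172))
(array([423., 267.]), np.int32(107), array([ 0.3021, -0.3526]), array([ 74.2,  16.2, -79.4]), np.float64(0.0116))
[ 0.61641487 -0.34360282]
t 52.6 pos [0.5451 0.2019 0.2129] yaw -121.3 j7 1.94 zt [ 0.    -0.001 -1.   ] | roll 76.2 then cm [-23.2  -49.89  11.29]
```

>>> {"name": "apply_moves", "arguments": {"plan": [[0.6, [2, 0, 0], 0], [0.6, [3, 0, 0], 0], [0.6, [0, 0, 0], 9.5], [0.6, [0, 0, 0], 9.5], [0.6, [0, 0, 0], 9.5], [0.6, [0, 0, 0], 9.5], [0.6, [0, 0, 0], 9.5], [0.6, [0, 0, 0], 9.5], [0.6, [0, 0, 0], 9.6], [0.6, [0, 0, 0], 9.6], [0.6, [-2, -4, 0], 0], [0.6, [-2.5, -5, 0], 0], [0.6, [-2.5, -5, 0], 0], [0.6, [-2.5, -5, 0], 0], [0.6, [-2.5, -5, 0], 0], [0.6, [-3, -5, 0], 0], [0.6, [-3, -5, 3], 0], [0.6, [-3, -5, 4], 0], [0.6, [-2, -4, 4], 0], [0.6, [-1.4, -2, 0], 0]]}}

```text
t: 55.1
tool_pos: [0.6096, -0.3364, 0.1017]
eef_rot: [[-0.952, 0.304, -0.01], [0.304, 0.953, 0.004], [0.011, 0.0, -1.0]]
contact_force: [-0.5, 0.1, 0.5]
grip_width: 0.0349
finger_force: 0.0
```

>>> {"name": "apply_moves", "arguments": {"plan": [[0.6, [0, 0, 0], 0], [0.6, [0, 0, 0], 0]]}}

```text
t: 55.35
tool_pos: [0.6142, -0.3319, 0.1086]
eef_rot: [[-0.954, 0.3, -0.001], [0.3, 0.954, 0.002], [0.001, 0.001, -1.0]]
contact_force: [0.3, 0.5, 0.8]
grip_width: 0.0348
finger_force: 0.0
```

```bash
python3 - <<'E'
from h import *
tgt([.6164,-.3436,.0185],162.5)
p,d,c=shot('wrist')
for b in bars(p,wcloud(d,c)):print(b)
E
```

```text
t 55.35 pos [ 0.6142 -0.3319  0.1086] yaw 162.6 j7 1.51 zt [-0.001  0.002 -1.   ] | roll 0.1 then cm [-0.56 -1.05  9.01]
(array([211.,  24.]), np.int32(1232), array([ 0.4399, -0.3684]), array([57.7, 17.8, 12.1]), np.float64(0.0171))
(array([556., 123.]), np.int32(383), array([ 0.6016, -0.0918]), array([85.5,  8.5, -0.3]), np.float64(0.0148))
(array([ 14., 155.]), np.int32(53), array([ 0.4502, -0.6432]), array([17.4,  8.4, 11.7]), np.float64(0.0225))
(array([305., 207.]), np.int32(1172), array([ 0.6087, -0.3424]), array([ 54.6,  14.9, -18. ]), np.float64(0.0172))
(array([ 32., 199.]), np.int32(57), array([ 0.5062, -0.6333]), array([18.7,  8. , 15.8]), np.float64(0.0224))
(array([ 54., 242.]), np.int32(52), array([ 0.5626, -0.6239]), array([15.2,  8. , 15.8]), np.float64(0.0224))
```

>>> {"name": "apply_moves", "arguments": {"plan": [[0.6, [-0.4, -1.0, 3], 0], [0.6, [0, 0, 3], 0], [0.6, [0, 0, 3], 0], [0.6, [0, 0, 0], 0], [1, [0, 0, 0], 0], [1, [0, 0, 0], 0], [1, [0, 0, 0], 0], [1, [0, 0, 0], 0], [1, [0, 0, -4], 0], [1, [0, 0, -5], 0], [1, [0, 0, -5], 0], [1, [0, 0, -4], 0], [1, [0, 0, 0], -9], [1, [0, 0, 0], -9], [1, [0, 0, 0], -9], [1, [0, 0, 0], 0], [1, [0, 0, 0], 0]]}}

```text
t: 57.52
tool_pos: [0.6147, -0.3448, 0.1988]
eef_rot: [[-0.987, -0.162, -0.0], [-0.162, 0.987, 0.0], [0.0, 0.0, -1.0]]
contact_force: [-0.7, 0.7, -1.4]
grip_width: 0.0178
finger_force: 35.0
```

```bash
python3 - <<'E'
from h import *
print(manip.get_state()['grip_width'])
tgt(box(-.04,-.023,.2));tgt(box(-.04,-.023,.2),238.6)
E
```

```text
0.017813934204636565
t 57.52 pos [ 0.6147 -0.3448  0.1988] yaw -170.7 j7 1.99 zt [-0.  0. -1.] | roll 0 then cm [-2.44 48.56 -0.12]
t 57.52 pos [ 0.6147 -0.3448  0.1988] yaw -170.7 j7 1.99 zt [-0.  0. -1.] | roll -49.3 then cm [-38.4   29.83  -0.12]
```

>>> {"name": "apply_moves", "arguments": {"plan": [[1, [-0.2, 3.5, 0], 0], [1, [-0.2, 5, 0], 0], [1, [-0.2, 5, 0], 0], [1, [-0.2, 5, 0], 0], [1, [-0.2, 5, 0], 0], [1, [-0.3, 5, 0], 0], [1, [-0.3, 5, 0], 0], [1, [-0.3, 5, 0], 0], [1, [-0.3, 5, 0], 0], [1, [-0.2, 5, 0], 0], [1, [0, 0, 0], -10], [1, [0, 0, 0], -10], [1, [0, 0, 0], -10], [1, [0, 0, 0], -10], [1, [0, 0, 0], -9.3], [1, [-2, 0, 0], 0], [1, [-2.7, 0, 0], 0], [1, [0, 0, 0], 0], [1, [0, 0, 0], 0]]}}

```text
t: 59.9
tool_pos: [0.5828, 0.1774, 0.1988]
eef_rot: [[-0.519, -0.855, -0.001], [-0.855, 0.519, -0.001], [0.001, -0.0, -1.0]]
contact_force: [0.3, 0.4, -1.3]
grip_width: 0.0175
finger_force: 35.0
```

```bash
python3 - <<'E'
from h import *
print(manip.get_state()['grip_width'])
tgt(box(.007,-.023,.0635),238.6)
p,d,c=shot('top');W=cloud(d,c)
for b in bars(p,W):print(b)
E
```

```text
0.017454873776452825
t 59.9 pos [0.5828 0.1774 0.1988] yaw -121.3 j7 1.97 zt [-0.001 -0.001 -1.   ] | roll 0.1 then cm [-0.19 -0.1  13.53]
(array([428., 220.]), np.int32(101), array([ 0.4417, -0.3681]), array([54.5, 17.3, 11.3]), np.float64(0.0181))
(array([422., 268.]), np.int32(106), array([ 0.3024, -0.3527]), array([ 72.3,  16.2, -78.9]), np.float64(0.0118))
```

>>> {"name": "apply_moves", "arguments": {"plan": [[1, [-0.2, -0.1, 4], 0], [1, [0, 0, 4], 0], [1, [0, 0, 2.5], 0], [1, [0, 0, 1.8], 0], [1, [0, 0, 1.0], 0], [1, [0, 0, 0], 0], [1, [0, 0, 0], 0], [0.75, [0, 0, 0], 0], [0.7, [0, 0, 0], 0], [0.7, [0, 0, 0], 0], [0.7, [0, 0, -3], 0], [0.7, [0, 0, -4], 0], [0.7, [0, 0, -4], 0], [0.7, [0, 0, -4], 0], [0.7, [2, 0, 0], 0], [0.7, [3, 0, 0], 0], [0.7, [0, 0, 0], 0]]}}

```text
t: 62.08
tool_pos: [0.5589, 0.1338, 0.216]
eef_rot: [[-0.521, -0.853, 0.0], [-0.853, 0.521, -0.003], [0.002, -0.001, -1.0]]
contact_force: [-0.3, 0.8, -0.2]
grip_width: 0.0263
finger_force: 0.0
```

```bash
python3 - <<'E'
from h import *
p,d,c=shot('wrist');inn(p,wcloud(d,c))
a=np.deg2rad(192);g=np.array([.4412,-.368])-.004*np.array([np.cos(a),np.sin(a)])
print(g);tgt(np.r_[g,.1],192)
E
```

```text
in 28 [-0.0343  0.0182  0.0577] ptp [0.014 0.007 0.011] zmed 0.0621 slope [-0.031  0.496]
in 788 [ 0.0031 -0.0227  0.0616] ptp [0.055 0.017 0.004] zmed 0.0616 slope [-0.004  0.006]
in 516 [-0.0015  0.0241  0.0615] ptp [0.048 0.017 0.004] zmed 0.0616 slope [ 0.003 -0.002]
in 359 [-0.0112  0.0694  0.0596] ptp [0.026 0.018 0.008] zmed 0.0616 slope [-0.001  0.055]
[ 0.44511259 -0.36716835]
t 62.12 pos [0.5592 0.1353 0.2162] yaw -121.3 j7 2.07 zt [ 0.001 -0.001 -1.   ] | roll 46.7 then cm [ 21.61 -46.78  11.62]
```

>>> {"name": "apply_moves", "arguments": {"plan": [[0.6, [0, 0, 0], 10.4], [0.6, [0, 0, 0], 10.4], [0.6, [0, 0, 0], 10.4], [0.6, [0, 0, 0], 10.4], [0.6, [0, 0, 0], 10.4], [0.6, [0, 0, 0], 10.4], [0.6, [0, 0, 0], 10.4], [0.6, [0, 0, 0], 10.4], [0.6, [0, 0, 0], 10.4], [0.6, [0, 0, 0], 10.4], [0.6, [0, 0, 0], 10.4], [0.6, [0, 0, 0], 10.4], [0.6, [0, 0, 0], 10.4], [0.6, [0, 0, 0], 10.4], [0.6, [0, 0, 0], 10.4], [0.6, [0, 0, 0], 10.4], [0.6, [0, 0, 0], 10.4], [0.6, [0, 0, 0], 10.4], [0.6, [0, 0, 0], 10.4], [0.6, [0, 0, 0], 10.4]]}}

```text
t: 64.62
tool_pos: [0.5593, 0.138, 0.2159]
eef_rot: [[0.861, 0.508, 0.0], [0.508, -0.861, 0.001], [0.0, -0.001, -1.0]]
contact_force: [0.2, -0.5, 0.4]
grip_width: 0.0349
finger_force: 0.0
```

```bash
python3 - <<'E'
from h import *
tgt([.4456,-.3672,.1],12)
E
```

```text
t 64.62 pos [0.5593 0.138  0.2159] yaw 30.6 j7 -1.42 zt [ 0.     0.001 -1.   ] | roll 18.6 then cm [-21.62  47.05  11.59]
```

>>> {"name": "apply_moves", "arguments": {"plan": [[0.6, [0, 0, 0], 9.3], [0.6, [0, 0, 0], 9.3], [0.6, [-1.5, 3.5, 0], 0], [0.6, [-2, 5, 0], 0], [0.6, [-2, 5, 0], 0], [0.6, [-2, 5, 0], 0], [0.6, [-2, 5, 0], 0], [0.6, [-2.3, 5, 0], 0], [0.6, [-2.3, 5, 3], 0], [0.6, [-2.3, 5, 4], 0], [0.6, [-2.5, 4.5, 4], 0], [0.6, [-2.7, 4, 0], 0], [0.6, [0, 0, 0], 0], [0.6, [0, 0, 0], 0]]}}

```text
t: 66.38
tool_pos: [0.45, -0.361, 0.1109]
eef_rot: [[0.977, 0.212, 0.001], [0.212, -0.977, 0.001], [0.001, -0.001, -1.0]]
contact_force: [0.6, -0.4, 1.1]
grip_width: 0.0344
finger_force: 0.0
```

```bash
python3 - <<'E'
from h import *
tgt([.4456,-.3672,.0185],12)
p,d,c=shot('wrist')
for b in bars(p,wcloud(d,c)):print(b)
E
```

```text
t 66.38 pos [ 0.45   -0.361   0.1109] yaw 12.3 j7 -0.76 zt [ 0.001  0.001 -1.   ] | roll 0.3 then cm [-0.56  0.51  9.24]
(array([81., 22.]), np.int32(172), array([ 0.5825, -0.0913]), array([48.1,  8.9,  2.4]), np.float64(0.015))
(array([598.,  48.]), np.int32(64), array([ 0.6802, -0.6037]), array([19.4,  8.2,  9.5]), np.float64(0.0225))
(array([598., 102.]), np.int32(66), array([ 0.622 , -0.6139]), array([18.1,  9.6, 15.1]), np.float64(0.0224))
(array([593., 156.]), np.int32(72), array([ 0.564 , -0.6238]), array([16.8,  9.1, 12.8]), np.float64(0.0224))
(array([328., 221.]), np.int32(1156), array([ 0.4392, -0.3692]), array([56.7, 15.3, 12.2]), np.float64(0.0171))
(array([584., 210.]), np.int32(70), array([ 0.5069, -0.6334]), array([17.9,  9.3, 16.5]), np.float64(0.0223))
```

>>> {"name": "apply_moves", "arguments": {"plan": [[0.6, [-0.6, 0.5, 3], 0], [0.6, [0, 0, 3], 0], [0.6, [0, 0, 3.2], 0], [0.6, [0, 0, 0], 0], [1, [0, 0, 0], 0], [1, [0, 0, 0], 0], [1, [0, 0, 0], 0], [1, [0, 0, 0], 0], [1, [0, 0, -4], 0], [1, [0, 0, -5], 0], [1, [0, 0, -5], 0], [1, [0, 0, -4], 0], [1, [0, 0, 0], 0], [1, [0, 0, 0], 0]]}}

```text
t: 68.18
tool_pos: [0.4432, -0.368, 0.1981]
eef_rot: [[0.978, 0.211, -0.001], [0.211, -0.978, 0.001], [-0.001, -0.001, -1.0]]
contact_force: [0.1, -0.3, -2.2]
grip_width: 0.0176
finger_force: 35.0
```

```bash
python3 - <<'E'
from h import *
print(manip.get_state()['grip_width'])
tgt(box(-.04,-.069,.2))
E
```

```text
0.01762340627621522
t 68.17 pos [ 0.4432 -0.368   0.1981] yaw 12.2 j7 -0.74 zt [-0.001  0.001 -1.   ] | roll 0 then cm [ 25.44 -43.87  -0.19]
```

>>> {"name": "apply_moves", "arguments": {"plan": [[1, [2, -3.5, 0], 0], [1, [2.8, -5, 0], 0], [1, [2.8, -5, 0], 0], [1, [2.8, -5, 0], 0], [1, [2.8, -5, 0], 0], [1, [2.8, -5, 0], 0], [1, [2.8, -5, 0], 0], [1, [3, -5, 0], 0], [1, [3, -5, 0], 0], [1, [0.6, -0.4, 0], 0], [1, [0, 0, 0], -9.3], [1, [0, 0, 0], -9.3], [1, [0, 0, 0], -9.3], [1, [0, 0, 0], -9.3], [1, [0, 0, 0], -9.2], [1, [2, 0, 0], 0], [1, [2.3, 0, 0], 0], [1, [0, 0, 0], 0], [1, [0, 0, 0], 0]]}}

```text
t: 70.55
tool_pos: [0.6217, 0.1508, 0.1982]
eef_rot: [[0.522, 0.853, -0.002], [0.853, -0.522, -0.001], [-0.001, -0.001, -1.0]]
contact_force: [0.6, 0.5, 0.2]
grip_width: 0.0179
finger_force: 35.0
```

```bash
python3 - <<'E'
from h import *
print(manip.get_state()['grip_width'])
tgt(box(.004,-.069,.0635),58.6)
E
```

```text
0.01786339349862393
t 70.55 pos [0.6217 0.1508 0.1982] yaw 58.5 j7 -0.99 zt [-0.002 -0.001 -1.   ] | roll -0.1 then cm [ 0.13 -0.   13.47]
```

>>> {"name": "apply_moves", "arguments": {"plan": [[1, [0.1, 0, 4], 0], [1, [0, 0, 4], 0], [1, [0, 0, 2.5], 0], [1, [0, 0, 1.8], 0], [1, [0, 0, 1.0], 0], [1, [0, 0, 0], 0], [1, [0, 0, 0], 0], [0.75, [0, 0, 0], 0], [0.7, [0, 0, 0], 0], [0.7, [0, 0, 0], 0], [0.7, [0, 0, -3], 0], [0.7, [0, 0, -4], 0], [0.7, [0, 0, -4], 0], [0.7, [0, 0, -4], 0], [0.7, [-4, 0, 0], 0], [0.7, [-5, 0, 0], 0], [0.7, [-4, 0, 0], 0], [0.7, [0, 0, 0], 0]]}}

```text
t: 72.8
tool_pos: [0.5539, 0.0371, 0.2162]
eef_rot: [[0.526, 0.85, -0.0], [0.85, -0.526, -0.003], [-0.002, 0.001, -1.0]]
contact_force: [0.3, 0.4, -0.2]
grip_width: 0.0262
finger_force: 0.0
```

```bash
python3 - <<'E'
from h import *
p,d,c=shot('wrist');inn(p,wcloud(d,c))
cv2.imwrite('pics/w9.png',p[:,:,::-1])
p,d,c=shot('top');W=cloud(d,c);inn(p,W)
B=inbox(W);m=(B[...,0]>.15)&(B[...,0]<.22)&(B[...,2]>.24)&(B[...,2]<.32)&(abs(B[...,1]-.035)<.03)
q=B[m];print(len(q),np.percentile(q,[5,50,95],axis=0).round(3))
tgt(hpos(1.55)-[0,0,.002],148.6)
E
```

```text
in 1003 [ 0.0033 -0.0226  0.0598] ptp [0.058 0.017 0.008] zmed 0.0616 slope [-0.004  0.023]
in 1015 [ 0.0009 -0.0685  0.0585] ptp [0.058 0.018 0.011] zmed 0.0617 slope [-0.002 -0.007]
in 914 [0.0024 0.0239 0.0602] ptp [0.057 0.018 0.008] zmed 0.0617 slope [-0.002  0.013]
in 817 [0.0055 0.0721 0.0574] ptp [0.058 0.024 0.013] zmed 0.0616 slope [-0.001  0.002]
in 20 [-0.0471 -0.0226  0.0572] ptp [0.002 0.008 0.011] zmed 0.055 slope [5.368 0.684]
in 17 [-0.0495 -0.0685  0.0583] ptp [0.001 0.009 0.009] zmed 0.0607 slope [ 7.906 -0.029]
in 100 [ 0.0022 -0.0702  0.062 ] ptp [0.056 0.016 0.018] zmed 0.0624 slope [-0.009  0.111]
in 106 [ 0.0047 -0.0239  0.0623] ptp [0.056 0.016 0.014] zmed 0.0626 slope [-0.012 -0.027]
in 107 [0.0038 0.0224 0.063 ] ptp [0.056 0.016 0.015] zmed 0.0628 slope [-0.001  0.1  ]
in 108 [0.0064 0.068  0.0618] ptp [0.055 0.016 0.012] zmed 0.0621 slope [0.002 0.021]
281 [[0.152 0.008 0.273]
 [0.163 0.035 0.304]
 [0.212 0.062 0.308]]
t 72.9 pos [0.555  0.0413 0.2165] yaw 58.5 j7 -0.75 zt [ 0.001  0.    -1.   ] | roll -90.1 then cm [10.41 32.28 -6.05]
```

View pics/w9.png

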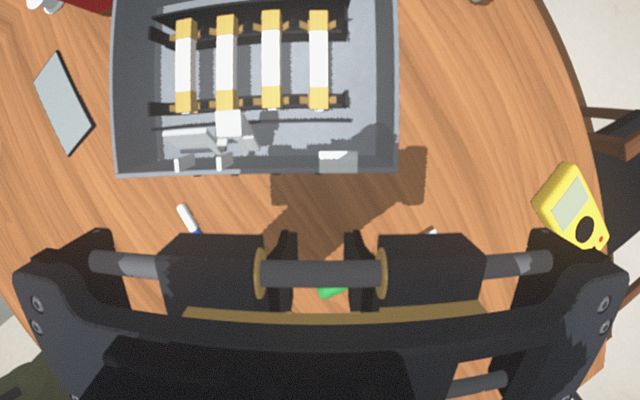

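All four bars lie level in their saddles, seen at cols 186, 226, 271 and 318. Next, close the lid; first, measure the handle.

```bash
python3 - <<'E'
from h import *
p,d,c=shot('top');B=inbox(cloud(d,c))
m=(B[...,0]>.175)&(B[...,0]<.25)&(B[...,2]>.2)&(B[...,2]<.32)&(abs(B[...,1]-.035)<.03)
q=B[m];print('bar',len(q),np.percentile(q,[5,50,95],axis=0).round(4))
for t in(1.5,1.55,1.6,1.65):h=hpos(t);print(t,(h[:2]-BO)@bx,h[2])
E
```

```text
bar 107 [[0.2047 0.0083 0.2723]
 [0.2077 0.0354 0.277 ]
 [0.2133 0.062  0.281 ]]
1.5 0.18788534801046725 0.2833348589220374
1.55 0.19719458270201543 0.27895694855155984
1.6 0.20627337895081901 0.2741192416126302
1.65 0.21509904449440168 0.2688338298531668
```

>>> {"name": "apply_moves", "arguments": {"plan": [[0.5, [-2, 0, -4], 0], [0.5, [0, 0, -5], 0], [0.5, [0, 0, -5], 0], [0.5, [0, 0, 0], -10], [0.5, [0, 0, 0], -10], [0.5, [0, 0, 0], -10], [0.5, [0, 0, 0], -10], [0.5, [0, 0, 0], -10], [0.5, [0, 0, 0], -10], [0.5, [0, 0, 0], -10], [0.5, [0, 0, 0], -10], [0.5, [0, 0, 0], -10.1], [0.5, [3, 0, 0], 0], [0.5, [4, 0, 0], 0], [0.5, [3.4, 0, 0], 0], [0.5, [0, 0, 0], 0]]}}

```text
t: 74.95
tool_pos: [0.4545, 0.0815, 0.3568]
eef_rot: [[-0.857, 0.515, 0.002], [0.515, 0.857, -0.001], [-0.002, -0.0, -1.0]]
contact_force: [0.7, -0.5, 0.7]
grip_width: 0.0441
finger_force: 0.0
```

```bash
python3 - <<'E'
from h import *
tgt(hpos(1.55)-[0,0,.002],148.6)
E
```

```text
t 74.95 pos [0.4545 0.0815 0.3568] yaw 149.0 j7 0.88 zt [ 0.002 -0.001 -1.   ] | roll 0.4 then cm [-0.26 34.08  7.99]
```

>>> {"name": "apply_moves", "arguments": {"plan": [[0.6, [-0.2, 4, 0], 0], [0.6, [0, 5, 0], 0], [0.6, [0, 5, 0], 0], [0.6, [0, 5, 0], 0], [0.6, [0, 5, 0], 0], [0.6, [0, 5, 0], 0], [0.6, [0, 4, 0], 0], [0.6, [0, 2, 0], 0], [0.6, [0, 0, 0], 0], [0.6, [0, 0, 0], 0]], "grip_force": 20}}

```text
t: 76.2
tool_pos: [0.6395, 0.3756, 0.3554]
eef_rot: [[-0.854, 0.52, -0.001], [0.52, 0.854, -0.0], [0.0, -0.001, -1.0]]
contact_force: [0.6, 0.4, 0.4]
grip_width: 0.0348
finger_force: 0.0
```

```bash
python3 - <<'E'
from h import *
tgt(hpos(1.6)-[0,0,.002],148.6)
E
```

```text
t 76.2 pos [0.6395 0.3756 0.3554] yaw 148.6 j7 0.23 zt [-0.001 -0.    -1.   ] | roll 0.0 then cm [0.21 0.25 8.33]
```

>>> {"name": "apply_moves", "arguments": {"plan": [[0.6, [0, 0.3, 3], 0], [0.6, [0, 0, 3], 0], [0.6, [0, 0, 2.3], 0], [0.6, [0, 0, 0], 0], [1, [0, 0, 0], 0], [1, [0, 0, 0], 0], [1, [0, 0, 0], 0], [1, [0, 0, 0], 0], [1, [0, 0, 0], 0]]}}

```text
t: 77.32
tool_pos: [0.6412, 0.3794, 0.2741]
eef_rot: [[-0.854, 0.52, 0.002], [0.52, 0.854, 0.002], [-0.001, 0.003, -1.0]]
contact_force: [2.1, 2.7, 3.1]
grip_width: 0.009
finger_force: 20.0
```

```bash
python3 - <<'E'
from h import *
s=manip.get_state();print(s['grip_width'],s['contact_force'])
tgt(hpos(1.6)-[0,0,.002],148.6)
T=np.arange(1.6,-.05,-.1)
for a,b in zip(T[:-1],T[1:]):
    e=hpos(b)-hpos(a);print(round(b,2),round(e[:2]@bx*100,2),round(-e[2]*100,2))
E
```

```text
0.00900975645195493 [2.10385567 2.66583836 3.12881322]
t 77.33 pos [0.6412 0.3794 0.2741] yaw 148.7 j7 0.21 zt [ 0.002  0.002 -1.   ] | roll 0.1 then cm [ 0.16 -0.17  0.2 ]
1.5 -1.84 -0.92
1.4 -1.92 -0.73
1.3 -1.99 -0.54
1.2 -2.03 -0.34
1.1 -2.05 -0.13
1.0 -2.06 0.07
0.9 -2.04 0.28
0.8 -2.0 0.48
0.7 -1.94 0.68
0.6 -1.86 0.87
0.5 -1.77 1.05
0.4 -1.66 1.22
0.3 -1.53 1.38
0.2 -1.38 1.53
0.1 -1.22 1.66
-0.0 -1.05 1.77
```

Gripped. Swinging it down in half-steps, with a check midway.

>>> {"name": "apply_moves", "arguments": {"plan": [[1, [0, -0.91, -0.48], 0], [1, [0, -0.93, -0.44], 0], [1, [0, -0.95, -0.39], 0], [1, [0, -0.97, -0.34], 0], [1, [0, -0.99, -0.29], 0], [1, [0, -1.0, -0.25], 0], [1, [0, -1.01, -0.19], 0], [1, [0, -1.02, -0.15], 0], [1, [0, -1.02, -0.09], 0], [1, [0, -1.03, -0.04], 0], [1, [0, -1.03, 0.01], 0], [1, [0, -1.03, 0.06], 0], [1, [0, 0, 0], 0]]}}

```text
t: 78.95
tool_pos: [0.5787, 0.2772, 0.301]
eef_rot: [[-0.854, 0.52, 0.002], [0.52, 0.854, 0.001], [-0.001, 0.002, -1.0]]
contact_force: [0.6, 0.4, 7.7]
grip_width: 0.0092
finger_force: 20.0
```

```bash
python3 - <<'E'
from h import *
s=manip.get_state();print(s['grip_width'],s['contact_force'])
tgt(hpos(1.0)-[0,0,.002],148.6)
E
```

```text
0.009245170890190267 [0.5719787  0.38647515 7.68287866]
t 78.95 pos [0.5787 0.2772 0.301 ] yaw 148.7 j7 0.32 zt [ 0.002  0.001 -1.   ] | roll 0.1 then cm [ 0.15 -0.07  0.3 ]
```

>>> {"name": "apply_moves", "arguments": {"plan": [[1, [0, -1.03, 0.14], 0], [1, [0, -1.02, 0.16], 0], [1, [0, -1.01, 0.22], 0], [1, [0, -0.99, 0.26], 0], [1, [0, -0.98, 0.32], 0], [1, [0, -0.96, 0.36], 0], [1, [0, -0.94, 0.42], 0], [1, [0, -0.92, 0.45], 0], [1, [0, -0.9, 0.51], 0], [1, [0, -0.87, 0.54], 0], [1, [0, -0.84, 0.6], 0], [1, [0, -0.82, 0.62], 0], [1, [0, -0.78, 0.68], 0], [1, [0, -0.75, 0.7], 0], [1, [0, 0, 0], 0]]}}

```text
t: 80.82
tool_pos: [0.5109, 0.1662, 0.2375]
eef_rot: [[-0.854, 0.521, -0.003], [0.521, 0.854, -0.002], [0.002, -0.003, -1.0]]
contact_force: [-4.2, -1.0, -3.0]
grip_width: 0.009
finger_force: 20.0
```

```bash
python3 - <<'E'
from h import *
s=manip.get_state();print(s['grip_width'],s['contact_force'])
tgt(hpos(.3)-[0,0,.002],148.6);tgt(hpos(0)-[0,0,.002],148.6)
E
```

```text
0.008954801605420422 [-4.22498415 -1.04332864 -3.03035906]
t 80.83 pos [0.5109 0.1662 0.2375] yaw 148.6 j7 0.55 zt [-0.003 -0.002 -1.   ] | roll 0.0 then cm [ 0.14  0.15 -0.1 ]
t 80.83 pos [0.5109 0.1662 0.2375] yaw 148.6 j7 0.55 zt [-0.003 -0.002 -1.   ] | roll 0.0 then cm [ 0.14 -3.5   4.85]
```

>>> {"name": "apply_moves", "arguments": {"plan": [[1, [0, -0.66, 0.7], 0], [1, [0, -0.64, 0.73], 0], [1, [0, -0.6, 0.78], 0], [1, [0, -0.58, 0.8], 0], [1, [0, -0.53, 0.85], 0], [1, [0, -0.5, 0.9], 0], [1, [0, 0, 0.15], 0], [1, [0, 0, 0], 0], [1, [0, 0, 0], 0]]}}

```text
t: 81.95
tool_pos: [0.4949, 0.1377, 0.1902]
eef_rot: [[-0.854, 0.52, 0.002], [0.52, 0.854, 0.001], [-0.001, 0.002, -1.0]]
contact_force: [-0.3, 0.7, 2.7]
grip_width: 0.0087
finger_force: 19.7
```

```bash
python3 - <<'E'
from h import *
s=manip.get_state();print(s['grip_width'],s['contact_force'])
tgt(hpos(0)-[0,0,.002],148.6)
E
```

```text
0.00866477559671982 [-0.28032654  0.71386327  2.72561922]
t 81.95 pos [0.4949 0.1377 0.1902] yaw 148.7 j7 0.61 zt [ 0.002  0.001 -1.   ] | roll 0.1 then cm [ 0.26 -0.24  0.12]
```

>>> {"name": "apply_moves", "arguments": {"plan": [[1, [0, -0.15, 0.2], 0], [1, [0, -0.05, 0.15], 0], [1, [0, 0, 0], 0], [1, [0, 0, 0], 0]]}}

```text
t: 82.45
tool_pos: [0.4937, 0.1359, 0.1863]
eef_rot: [[-0.854, 0.52, 0.002], [0.52, 0.854, 0.001], [-0.001, 0.001, -1.0]]
contact_force: [4.2, 2.9, -1.3]
grip_width: 0.0086
finger_force: 19.9
```

>>> {"name": "apply_moves", "arguments": {"plan": [[0.7, [0, 0, 0], 0], [0.6, [0, 0, 0], 0], [0.6, [0, 0, -3], 0], [0.6, [0, 0, -3], 0], [0.6, [0, -4, 0], 0], [0.6, [0, -5, 0], 0], [0.6, [0, -5, 0], 0], [0.6, [0, -3, 0], 0], [0.6, [0, 0, 0], 0]]}}

```text
t: 83.58
tool_pos: [0.4029, -0.0117, 0.2461]
eef_rot: [[-0.852, 0.524, -0.002], [0.524, 0.852, -0.001], [0.001, -0.002, -1.0]]
contact_force: [0.3, 0.4, 0.0]
grip_width: 0.0348
finger_force: 0.0
```

```bash
python3 - <<'E'
from h import *
p,d,c=shot('top');W=cloud(d,c);B=inbox(W);z=W[...,2]
m=(abs(B[...,0])<.1)&(abs(B[...,1])<.135)&(z>.135)&(z<.156);q=B[m]
for _ in range(3):
    k=np.linalg.lstsq(np.c_[q[:,:2],np.ones(len(q))],q[:,2],rcond=None)[0];r=q[:,2]-np.c_[q[:,:2],np.ones(len(q))]@k;q=q[abs(r)<.004]
print('slope',k,len(q))
f=np.load('/tmp/top0.npz');c0={k:f[k] for k in('fx','fy','cx','cy','xyz','attitude')}
B0=inbox(cloud(f['d'],c0));m=(abs(B0[...,0])<.1)&(abs(B0[...,1])<.135)&(B0[...,2]>.135)&(B0[...,2]<.156);q=B0[m];print('at start',np.linalg.lstsq(np.c_[q[:,:2],np.ones(len(q))],q[:,2],rcond=None)[0])
m=(abs(B[...,0]+.075)<.03)&(abs(B[...,1]+.085)<.03)&(z>.165)&(z<.19);print('wing',rect(W[m][:,:2]))
tgt(box(-.0745,-.0845,.25),-31.4)
tgt(hpos(0),148.6)
E
```

```text
slope [-0.01165255 -0.00129496  0.14854459] 6159
at start [-0.00175143 -0.00117039  0.14726604]
wing (array([0.59502954, 0.07742152]), 41.919166564941406, 11.989633560180664, -31.76498794555664)
t 83.62 pos [ 0.4038 -0.0101  0.2463] yaw 148.5 j7 1.15 zt [-0.001 -0.    -1.   ] | roll 179.9 then cm [ 11.76 -17.37  -0.37]
t 83.62 pos [ 0.4038 -0.0101  0.2463] yaw 148.5 j7 1.15 zt [-0.001 -0.    -1.   ] | roll -0.1 then cm [ 0.19 17.12  5.53]
```

The lid is about 0.01 rad short of fully shut, so I'll press the handle down with closed fingertips.

>>> {"name": "apply_moves", "arguments": {"plan": [[1, [0, 4, 0], 0], [1, [0, 5, 0], 0], [1, [0, 5, 0], 0], [1, [0, 3.2, 0], 0], [1, [0, 0, 1.5], 0], [1, [0, 0, 1.2], 0], [1, [0, 0, 0.5], 0], [1, [0, 0, 0.2], 0], [1, [0, 0, 0], 0]]}}

```text
t: 84.75
tool_pos: [0.4928, 0.1362, 0.2132]
eef_rot: [[-0.853, 0.521, -0.002], [0.521, 0.853, -0.003], [0.001, -0.004, -1.0]]
contact_force: [-5.3, -2.1, 7.7]
grip_width: 0.0003
finger_force: 3.8
```

>>> {"name": "apply_moves", "arguments": {"plan": [[1, [0, 0, 0.2], 0], [1, [0, 0, 0.1], 0], [1, [0, 0, 0], 0]]}}

```text
t: 85.12
tool_pos: [0.4929, 0.1362, 0.2128]
eef_rot: [[-0.853, 0.521, -0.002], [0.521, 0.853, -0.004], [-0.001, -0.005, -1.0]]
contact_force: [-12.2, -4.0, 24.3]
grip_width: 0.0005
finger_force: 12.1
```

>>> {"name": "apply_moves", "arguments": {"plan": [[1, [0, 0, -2], 0], [0.6, [0, 0, -2], 0], [0.6, [-4, 0, 0], 0], [0.6, [-4, 0, 0], 0], [0.6, [-4, 0, 0], 0], [0.6, [0, 0, 0], 0], [0.6, [0, 0, 0], 0]]}}

```text
t: 86.0
tool_pos: [0.5959, 0.0753, 0.2494]
eef_rot: [[-0.854, 0.52, -0.001], [0.52, 0.854, 0.0], [0.001, -0.0, -1.0]]
contact_force: [0.0, 0.2, -0.9]
grip_width: 0.0344
finger_force: 0.0
```

```bash
python3 - <<'E'
from h import *
p,d,c=shot('top');W=cloud(d,c);B=inbox(W);z=W[...,2]
m=(abs(B[...,0])<.1)&(abs(B[...,1])<.135)&(z>.135)&(z<.156);q=B[m]
for _ in range(3):
    k=np.linalg.lstsq(np.c_[q[:,:2],np.ones(len(q))],q[:,2],rcond=None)[0];r=q[:,2]-np.c_[q[:,:2],np.ones(len(q))]@k;q=q[abs(r)<.004]
print('slope',k,len(q))
tgt([.5952,.0774,.1725],148.6)
E
```

```text
slope [-0.00028257  0.00024433  0.14722493] 4519
t 86.05 pos [0.5957 0.0758 0.2497] yaw 148.7 j7 0.66 zt [-0. -0. -1.] | roll 0.1 then cm [0.13 0.11 7.72]
```

Lid fully shut (slope 0). Turn the wing back.

>>> {"name": "apply_moves", "arguments": {"plan": [[0.6, [0.1, 0.1, 3], 0], [0.6, [0, 0, 3], 0], [0.6, [0, 0, 1.7], 0], [0.8, [0, 0, 0], 0], [1, [0, 0, 0], 0], [1, [0, 0, 0], 0], [1, [0, 0, 0], 0], [1, [0, 0, 0], -8], [1, [0, 0, 0], -8], [1, [0, 0, 0], -8], [1, [0, 0, 0], -8], [1, [0, 0, 0], -8], [1, [0, 0, 0], -8], [1, [0, 0, 0], -8], [1, [0, 0, 0], -8], [1, [0, 0, 0], -8], [1, [0, 0, 0], -8], [1, [0, 0, 0], -8], [1, [0, 0, 0], -3], [1, [0, 0, 0], 0], [1, [0, 0, 0], 0]], "grip_force": 15}}

```text
$.plan: bad value
```

21 rows was one too many.

>>> {"name": "apply_moves", "arguments": {"plan": [[0.6, [0.1, 0.1, 3], 0], [0.6, [0, 0, 3], 0], [0.6, [0, 0, 1.7], 0], [0.8, [0, 0, 0], 0], [1, [0, 0, 0], 0], [1, [0, 0, 0], 0], [1, [0, 0, 0], 0], [1, [0, 0, 0], -8], [1, [0, 0, 0], -8], [1, [0, 0, 0], -8], [1, [0, 0, 0], -8], [1, [0, 0, 0], -8], [1, [0, 0, 0], -8], [1, [0, 0, 0], -8], [1, [0, 0, 0], -8], [1, [0, 0, 0], -8], [1, [0, 0, 0], -8], [1, [0, 0, 0], -8], [1, [0, 0, 0], -3], [1, [0, 0, 0], 0]], "grip_force": 15}}

```text
t: 88.55
tool_pos: [0.5949, 0.0764, 0.1729]
eef_rot: [[-0.505, -0.863, -0.003], [-0.863, 0.505, -0.0], [0.002, 0.002, -1.0]]
contact_force: [-5.2, -1.0, -0.8]
grip_width: 0.0215
finger_force: 15.0
```

>>> {"name": "apply_moves", "arguments": {"plan": [[0.7, [0, 0, 0], 0], [0.6, [0, 0, 0], 0], [0.6, [0, 0, -3], 0], [0.6, [0, 0, -4], 0], [0.6, [4, 0, -2], 0], [0.6, [5, 0, 0], 0], [0.6, [5, 0, 0], 0], [0.6, [3, 0, 0], 0], [0.6, [0, 0, 0], 0], [0.6, [0, 0, 0], 0]]}}

```text
t: 89.8
tool_pos: [0.5114, -0.0693, 0.2633]
eef_rot: [[-0.504, -0.864, 0.002], [-0.864, 0.504, -0.0], [-0.001, -0.002, -1.0]]
contact_force: [0.6, -0.2, -0.2]
grip_width: 0.0347
finger_force: 0.0
```

```bash
python3 - <<'E'
from h import *
p,d,c=shot('top');W=cloud(d,c);B=inbox(W);z=W[...,2]
m=(abs(B[...,0])<.1)&(abs(B[...,1])<.135)&(z>.135)&(z<.156);q=B[m]
for _ in range(3):
    k=np.linalg.lstsq(np.c_[q[:,:2],np.ones(len(q))],q[:,2],rcond=None)[0];r=q[:,2]-np.c_[q[:,:2],np.ones(len(q))]@k;q=q[abs(r)<.004]
print('slope',k,len(q))
m=(abs(B[...,0]+.075)<.03)&(abs(B[...,1]+.085)<.03)&(z>.165)&(z<.19);print('wing',rect(W[m][:,:2]),m.sum())
tgt([.5,-.1,.3])
cv2.imwrite('pics/t10.png',cv2.resize(p[60:300,100:500],None,fx=2,fy=2)[:,:,::-1])
E
```

```text
slope [ 5.97424885e-05 -3.46547965e-04  1.47293304e-01] 6213
wing (array([0.59453418, 0.07653626]), 40.86914825439453, 11.77574348449707, 58.81135559082031) 78
t 89.85 pos [ 0.5113 -0.0687  0.2632] yaw -120.2 j7 2.56 zt [ 0.002  0.    -1.   ] | roll 0 then cm [ 3.28 -0.59 -3.68]
```

View pics/t10.png

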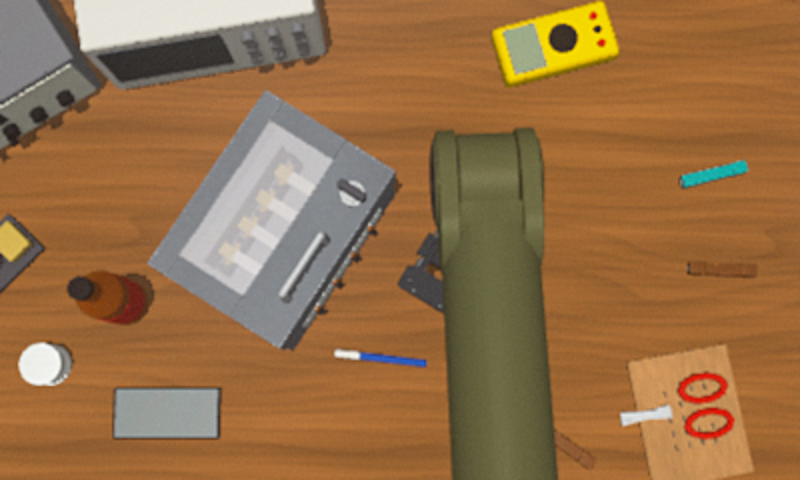

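The lid is shut, the wing is locked along the box's x at (350,190), four bars show through the window, and the gripper is clear of everything. Handing in.

```bash
python3 -c "
from rig import manip
print(manip.sign_off())"
```

```text
the job is handed in; nothing more can be done
None
```

The job is handed in at about 90 s of the 210 s: all four resistors measured level in their saddles, the lid fully shut, the wing locked, and no bystander seen moved; no verdict came back at hand-in.

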